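# Clamp the split spout of the batter pump

### The job

Fit the thumb-screw band clamp to the batter pump: lift it from its white stand, slide it gently over the barbed spout, screw on top, until it lies behind the last barb on its two rest pins. Then turn the thumb screw clockwise (seen from above) until the clamp is snug on the spout, firm but not forced, and let go. Leave the tin, bowl and paper mould where they are.

Things in the scene. Friction and masses are not known exactly. Their poses are not given: they have to be found in the camera images.
- clamp: steel band clamp, about 95 g, standing upright, ring axis level. Origin: ring middle; x = ring axis, z up. Band 12 mm wide (x -6 to 6), ring outside radius 22 mm. Inside, two curved shoes leave a bore of radius 16.5 mm while slack: one fixed at +y, one moving (the jaw) at -y. The upright thumb screw stands at y = +27 mm. Fitted, it has the same axes as the pump
- clamp_grip (a point): place to hold the clamp from above, axes as the clamp, 3 mm to +y of the ring middle and 14 mm above it. Flats face y: the screw housing's outer face 30 mm to +y of this point, a lug's outer face 30 mm to -y (60 mm across). Both are 12 mm wide along x and reach from 26 mm below this point to 8 mm above; the thumb key between them rises 32 mm above it
- jaw: the moving inner shoe of the clamp, at -y; it slides towards the screw (+y) as the screw is tightened, and does not yield to outside pushes. Origin: the ring middle while the screw is slack
- screw (a joint): turn of the thumb screw in rad, growing clockwise from above; starts at 0 to 0.3. Each rad draws the jaw in 2 mm. Runs free at 0.05 N m; the jaw meets the spout somewhere between 1.4 and 3.1 rad (spouts differ), then the torque climbs by about 0.5 N m per rad: 0.1 to 0.18 N m is snug, 0.23 forces it. Felt with the hand held still, it is up to 0.1 N m less. Let go, it springs back a little
- thumb_grip (a point): middle of the flat thumb key on the screw: 28 mm long along this point's x, 10 mm thick along its y (grip across y), 18 mm tall, from 28 to 46 mm above the ring middle. Turns with the screw. Ring, housing and lug reach 22 mm above the ring middle, so fingertips must stay above that
- pump: low white batter pump, fixed, 131 mm tall. Origin on the table below the clamp's seat; x points from the spout into the pump, z up. Steel spout along x, 90 mm above the table, open end to -x. Its flange (radius 36 mm) begins at x = 50 mm, its 110 mm wide body at x = 64 mm. Two level rest pins lie under the spout's sides
- seat (a point): middle of the spout's plain land, on its axis, 90 mm up; axes as the pump. The ring middle belongs here (it rests some 1.5 mm lower). Land radius 13.5 mm, with flats at +y and -y each 0 to 1.5 mm prouder (spouts differ); it runs from x = +7.5 mm (a shoulder of radius 21 mm, the firm stop) to x = -7.5 mm (the last barb)
- spout_tip (a point): middle of the open end, 32 mm to -x of the seat, axes as the pump; radius 10.5 mm, widening over 14.5 mm to a barb of radius 15.2 mm; 10 mm further in the last barb, also 15.2 mm. Beside it, at +y and -y, two rounded spring catches stand out to 17.5 mm from the axis; they give way to a push of 2 to 8 N as the band passes
- pins (a point): point midway between the round ends of the two rest pins (15 mm to -x of the seat, 16.5 mm below the spout axis), axes as the pump. The pins are 6 mm thick, level along x, at y = +26 and -23.5 mm from the spout axis; housing and lug of the fitted clamp rest on them
- stand: fixed white plastic stand, foot 90 by 100 mm, in which the clamp stands upright and loose between two low cheeks, ring middle 75 mm above the table; lift it straight up by 20 mm or more. Origin on the table
- cake_tin: bystander: round cake tin, 150 mm across, 50 mm tall, origin under its middle
- bowl: bystander: small steel bowl, 90 mm across, 40 mm tall, origin under its middle
- paper_mould: bystander: round paper cake mould, 84 mm across, 50 mm tall, origin under its middle
There are look-alikes about, which are no part of the job. What is shaped like the clamp but green or purple is not meant.

How it is judged:
By the outcome, as a careful person would: the job done as asked, in the order asked, and still so for the second after the job is handed in, with the robot touching nothing.
It also fails if it takes over 72 s, if anything falls off the work surface, if the arm or the gripper's body presses on something with over 40 N, if the wrist force passes 120 N, or if a joint passes its speed limit or range.

### The arm

A 6-joint arm with a two-finger parallel gripper is mounted at the origin on the work surface. World frame = base frame: x ahead of the robot, y to its left, z up, the work surface at z = 0. Lengths are in mm, angles in rad, forces in N, time in s.
With the tool pointing down it reaches from about 300 to 775 mm from the base axis. Payload 14.6 kg.
Tool frame: the origin (TCP) lies midway between the tips of the shut fingers; the grasp point (between the pads) lies 19 mm behind it; x points along the fingers, z is the direction in which the jaws open and shut, and the axes are right-handed (so a half turn about x gives the same grasp; the last joint's range is limited). The gripper opens to 94 mm and grips with 3 to 60 N. Pads are 16 mm wide; open, the fingers measure 119 mm over their backs; the gripper's body (75 mm by 177 mm) begins 78 mm behind the grasp point.
Start: joints at [1.125, 0.3, 1.521, -0, 1.321, -0.067], TCP at [203.39, 511.001, 205.446] pointing down, gripper open.
Joint ranges: [-3.03, 3.03], [-0.79, 2.21], [0.23, 2.52], [-1.04, 4.18], [0, 3.07], [-2.55, 2.55]. Speed limits (rad/s): [2.22, 2.22, 2.57, 3.14, 3.14, 3.14].

### API

Orientations are given as [roll, pitch, yaw] about the fixed x, y, z axes, in that order (R = Rz(yaw) Ry(pitch) Rx(roll)).
In Python, from cell import * gives the robot as it stands.
- The arm moves only by the tool play_rows, never from a script. Its argument "motion" is one flat list of numbers, 7 for each row, row after row: the turn, a rotation vector about the tool's x, y, z in rad, then the shift along the tool's x, y, z in m, then the closure, from -1 (fully open) to 1 (shut), so that 0 is half open. In form: [rx, ry, rz, x, y, z, fingers, rx, ry, rz, x, y, z, fingers, ...]. A call has 1 to 20 rows; each row shifts and turns the pose as measured when the row begins, along the tool's axes as they then stand; what a row does not reach is not made up. A row lasts 1/10 s, in which the tool goes at most 50 mm and 8.59 degrees, less where a joint would pass 70% of its speed; a pose out of reach is approached as far as the arm can. A call with a gripper value outside its range is refused whole. The fingers move at their own pace and stop on an object; "newtons" is the grip in N (left out, the last holds). Time passes only in rows, so rows that do not move let the fingers close. It gives the time, the measured TCP pose, the force and the opening at its end, in the units of the state.
- read_state(): the state, without advancing time (a new reading comes with each control period).
- camera(name): name is "scene" or "top" or "wrist"; returns (picture, depth): 480x640x3 uint8, blue, green, red; 480x640 float32, mm along the optical axis (not along the pixel's ray), 0 where there is no reading.
- camera_params(name): a dict with "fx", "fy", "cx", "cy" (pixels), "k1" (the pictures are not rectified: a ray, as slopes to the right and down, at radius r is drawn at 1 + k1 r^2 times it, then the intrinsics apply), "T" (4x4, takes a point from camera to world coordinates). Camera axes: x right, y down, z forward; pixel columns grow to the right and rows downward; lengths in mm; the calibration is good to about 2 mm. A picture is of the moment at which its call begins: read the wrist's pose just before it. camera_params takes no time and is no camera call; for the wrist camera it gives the pose at the moment of the call.
- sign_off(): hands the job in, once; it reports no verdict.
Trained networks look in the newest picture that a camera, given by its name, has taken for a name from the list of things; names that differ only in an ending like _2 or _b are one class to them, and where a whole thing is asked for, a point or a joint stands for the part that bears it (a point fixed in the world has none). Each returns a list of dicts, best first, with "conf" (0 to 1); they miss things now and then, are a little off and sometimes report something else, mostly with a low value. They report only what shows in the picture. A call takes as long as a camera call. They do not tell look-alikes from the thing itself.
- masks_of(camera, name): "region" (480x640 bool, what is visible of it).
- place_of(camera, name): "at" ([x, y, z] in mm, in the coordinates of the camera as it stood for that picture, good to about 4 mm: a listed point, or the origin of a listed thing).
The state is a dict: "clock": time; "joints": joint angles; "qd": joint speeds; "effort": joint torques, N m; "eef_pos": TCP position; "eef_rot": TCP orientation; "wrist_force": force on the tool from outside, world axes, zero at the start; "moment": the same for the moment, N m; "finger_gap": finger opening in mm.
Only numpy, scipy, OpenCV 4.12 (cv2) and the standard library are available. Lean on these libraries where they do the work, as an engineer would, in place of code of your own. Each camera call takes 0.05 s, during which the arm holds its last target.

## Working session

There is one attempt and no reset: what is moved stays moved. The work goes in short steps, Python scripts to look and compute and a tool call to move; the robot and the scene stay as the last step left them, time stands still between calls to the robot, and variables do not carry over. Pictures are saved under pics/ and viewed, and the job is handed in when it is done.

Besides the shell and the picture viewer there is one more tool, called after "Request:" as name(argument=value, ...), one argument or row to a line, values as JSON. play_rows: Moves the arm, as the interface text tells. Its arguments: {"type":"object","properties":{"motion":{"type":"array","items":{"type":"number"}},"newtons":{"type":"number"}},"required":["motion"]}

```bash
ls; mkdir -p pics; python3 - <<'E'
from cell import *
import cv2
s=read_state(); print(s)
for n in("scene","top","wrist"):
    p,d=camera(n); cv2.imwrite(f"pics/{n}0.png",p)
    c=camera_params(n); print(n,c)
    for t in ("clamp","pump","stand","cake_tin","bowl","paper_mould","clamp_grip","thumb_grip","seat","spout_tip","pins"):
        try:
            for r in place_of(n,t)[:4]:
                import numpy as np
                w=c["T"]@np.append(r["at"],1)
                print(t,round(r["conf"],2),w[:3].round(0))
        except Exception as e: print(t,e)
print(read_state()["clock"])
E
```

```text
pics
{'clock': 0.0, 'joints': array([ 1.12539510e+00,  3.00458563e-01,  1.52159656e+00,  9.47199952e-06,
        1.32068313e+00, -6.66115600e-02]), 'qd': array([ 8.57465364e-04,  3.08137188e-04,  5.28954125e-04, -1.16823420e-03,
       -3.29837213e-03,  5.25365042e-05]), 'effort': array([ 5.63646372e-04, -5.31828904e+01, -3.52712417e+01,  7.08940532e-02,
        2.45553948e-02, -1.16721890e-04]), 'eef_pos': array([203.27991347, 510.77011774, 204.88665519]), 'eef_rot': array([ 3.06697272,  1.56965069, -2.02420827]), 'wrist_force': array([ 0.22516739,  0.89201383, -0.18647238]), 'moment': array([0.01457786, 0.00747491, 0.03617724]), 'finger_gap': 94.17011580441233}
scene {'fx': 440.58621609372364, 'fy': 440.58621609372364, 'cx': 314.8691962412951, 'cy': 239.65010321370383, 'k1': -0.09610497225596107, 'T': array([[-1.74266472e-01,  6.79687055e-01, -7.12500319e-01,
         1.21545454e+03],
       [ 9.84684580e-01,  1.24137209e-01, -1.22418266e-01,
         1.30343352e+02],
       [ 5.24169026e-03, -7.22921476e-01, -6.90910316e-01,
         7.68564140e+02],
       [ 0.00000000e+00,  0.00
[... 1628 characters left out ...]
 [514. 177.  87.]
thumb_grip 0.65 [518. 202. 112.]
thumb_grip 0.45 [663. 119.   9.]
thumb_grip 0.37 [651. 192.  12.]
seat 0.91 [ 540. -156.   90.]
spout_tip 0.96 [ 511. -145.   89.]
pins 0.58 [ 525. -148.   68.]
wrist {'fx': 342.0685786947522, 'fy': 342.0685786947522, 'cx': 314.1493867856969, 'cy': 238.02735418076153, 'k1': -0.0022284991057220623, 'T': array([[ 3.69224417e-01,  9.00734497e-01,  2.28802744e-01,
         1.36465751e+02],
       [ 9.29340009e-01, -3.57676245e-01, -9.16234194e-02,
         5.37309936e+02],
       [-6.91068144e-04,  2.46465148e-01, -9.69151409e-01,
         3.83393962e+02],
       [ 0.00000000e+00,  0.00000000e+00,  0.00000000e+00,
         1.00000000e+00]])}
1.8
```

View pics/scene0.png

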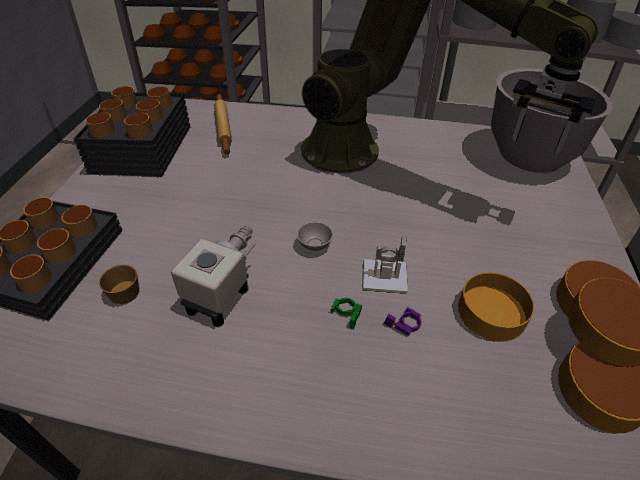

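View pics/top0.png

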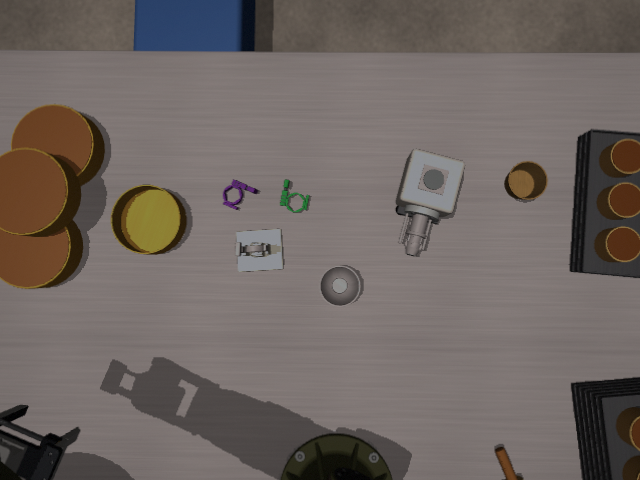

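```bash
cat > h.py <<'E'
from cell import *
import numpy as np, cv2
from scipy.spatial.transform import Rotation as R
np.set_printoptions(suppress=True,precision=4)
def pose():
    s=read_state(); return s["eef_pos"],R.from_euler("xyz",s["eef_rot"]),s
def down(yawz):
    # tool x down, tool z at world heading yawz
    x=np.array([0,0,-1.]); z=np.array([np.cos(yawz),np.sin(yawz),0]); y=np.cross(z,x)
    return R.from_matrix(np.c_[x,y,z])
def go(p,yawz):
    p0,r0,s=pose(); r1=down(yawz)
    rv=(r0.inv()*r1).as_rotvec(); d=r0.inv().apply(np.array(p)-p0)/1000
    print("err rotvec(tool)",rv.round(4),"shift(tool,m)",d.round(5),"world mm",(np.array(p)-p0).round(2))
def st():
    p,r,s=pose(); m=r.as_matrix()
    print("t",round(s["clock"],2),"p",p.round(2),"zhead",round(np.arctan2(m[1,2],m[0,2]),4),"xax",m[:,0].round(4),"F",s["wrist_force"].round(2),"M",s["moment"].round(3),"gap",round(s["finger_gap"],2),"j",s["joints"].round(3))
def undist(c,u,v):
    K=np.array([[c["fx"],0,c["cx"]],[0,c["fy"],c["cy"]],[0,0,1]])
    return cv2.undistortPoints(np.array([[[u,v]]],float),K,np.array([c["k1"],0,0,0,0]))[0,0]
def cloud(c,d):
    v,u=np.mgrid[0:480,0:640]
    K=np.array([[c["fx"],0,c["cx"]],[0,c["fy"],c["cy"]],[0,0,1]])
    n=cv2.undistortPoints(np.stack([u,v],-1).reshape(-1,1,2).astype(float),K,np.array([c["k1"],0,0,0,0])).reshape(480,640,2)
    P=np.dstack([n*d[...,None],d])
    W=P@c["T"][:3,:3].T+c["T"][:3,3]
    W[d<=0]=np.nan
    return W
E
python3 - <<'E'
from h import *
st(); m=pose()[1].as_matrix();print(m)
a=cv2.imread("pics/scene0.png"); b=cv2.imread("pics/top0.png")
A=cv2.resize(a[220:340,310:440],None,fx=3,fy=3,interpolation=2);B=cv2.resize(b[160:280,210:330],None,fx=3,fy=3,interpolation=2)
A=A[:360];cv2.imwrite("pics/crop0.png",np.hstack([A,B]))
E
```

```text
t 1.8 p [203.39 511.01 205.46] zhead 1.192 xax [-0.  0. -1.] F [-0.21  0.57  0.47] M [ 0.088  0.003 -0.001] gap 94.03 j [ 1.125  0.3    1.521  0.     1.321 -0.067]
[[-0.     -0.9291  0.3698]
 [ 0.      0.3698  0.9291]
 [-1.      0.      0.    ]]
```

View pics/crop0.png

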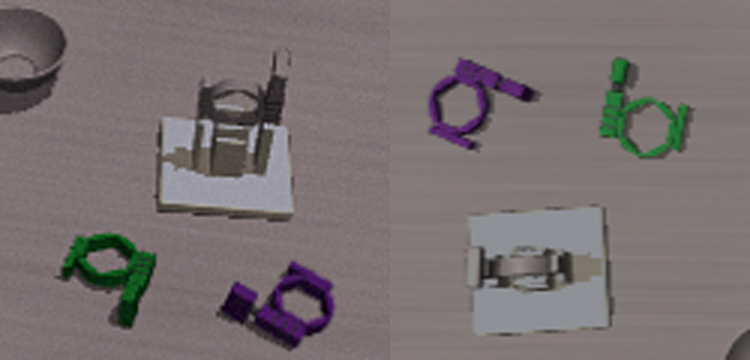

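Request:
play_rows(
  motion=[0,0,0,0,-0.0415,-0.02,-1,0,0,0,0,-0.0415,-0.02,-1,0,0,0,0,-0.0415,-0.02,-1,0,0,0,0,-0.0415,-0.02,-1,0,0,0,0,-0.0415,-0.02,-1,0,0,0,0,-0.0415,-0.02,-1,0,0,0,0,-0.0415,-0.02,-1,0,0,0,0,-0.0415,-0.02,-1,0,0,0,0,-0.0415,-0.02,-1,0,0,0,0,-0.0415,-0.02,-1,-0.14,0,0,0,0,0,-1,-0.14,0,0,0,0,0,-1,-0.1,0,0,0,0,0,-1],
)

```text
clock: 3.1
eef_pos: [527.0, 156.8, 205.3]
eef_rot: [-1.025, 1.569, 0.559]
wrist_force: [-0.9, -0.5, -0.0]
finger_gap: 93.9
```

```bash
cat > look.py <<'E'
import sys
from h import *
tag=sys.argv[1]; names=sys.argv[2:]
st(); c=camera_params("wrist"); p,d=camera("wrist"); cv2.imwrite(f"pics/{tag}.png",p)
np.savez(f"pics/{tag}.npz",p=p,d=d,**c)
for t in names:
    for r in place_of("wrist",t)[:3]:
        w=c["T"]@np.append(r["at"],1); print(t,round(r["conf"],2),w[:3].round(1))
E
python3 look.py w1 clamp clamp_grip thumb_grip stand; python3 -c "
from h import *
go([515,172,205],np.pi/2)"
```

```text
t 3.1 p [527.04 156.78 205.35] zhead 1.5848 xax [ 0.0017  0.0011 -1.    ] F [-0.93 -0.48 -0.03] M [ 0.024 -0.01  -0.013] gap 93.92 j [ 0.222  0.299  1.523  0.001  1.318 -1.363]
clamp 0.94 [522.2 175.3  72.6]
clamp 0.7 [638.2 238.8   6.2]
clamp 0.6 [623.5 100.    4.7]
clamp_grip 0.97 [636.8  94.   10. ]
clamp_grip 0.63 [515.8 175.5  88. ]
clamp_grip 0.6 [637.2 228.5   7.3]
thumb_grip 0.73 [666.5 116.6  12.2]
thumb_grip 0.68 [513.7 205.  112. ]
stand 0.65 [520.  172.4  -5.8]
err rotvec(tool) [0.0068 0.0012 0.002 ] shift(tool,m) [0.0005 0.0115 0.0145] world mm [-11.64  14.42  -0.55]
```

View pics/w1.png

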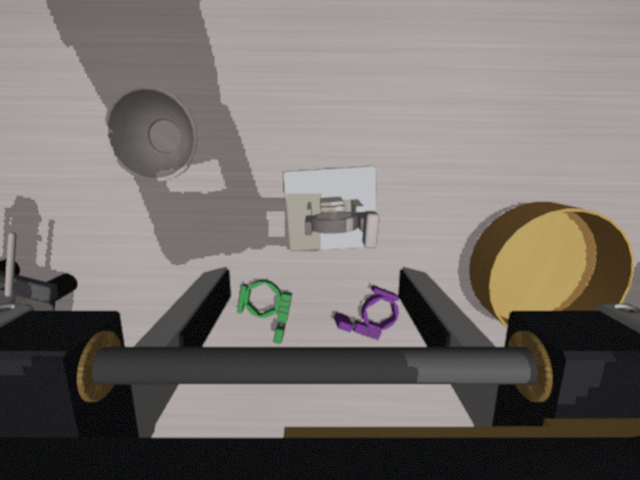

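```bash
python3 - <<'E'
from h import *
f=np.load("pics/w1.npz"); W=cloud(f,f["d"]); p=f["p"]
crop=p[150:270,260:400]; cv2.imwrite("pics/w1c.png",cv2.resize(crop,None,fx=5,fy=5,interpolation=2))
sub=W[150:270,260:400].reshape(-1,3)
for lo,hi in((110,130),(100,110),(90,100),(80,90),(60,80),(20,60),(2,20),(-6,2)):
    q=sub[(sub[:,2]>lo)&(sub[:,2]<hi)]
    if len(q)<5: print(lo,len(q));continue
    xy=q[:,:2]; r=cv2.minAreaRect(xy.astype(np.float32))
    print(lo,hi,len(q),"med",np.median(q,0).round(1),"min",q.min(0).round(1),"max",q.max(0).round(1),"rect",[np.round(k,1) for k in r])
# table height check
for v,u in((60,300),(60,400),(120,400)): print(W[v,u])
E
```

```text
110 130 485 med [515.  201.5 119.4] min [502.  196.9 110. ] max [530.6 207.8 121.9] rect [array([516.3, 202.1]), array([10.4, 28.5]), np.float64(87.5)]
100 110 51 med [509.1 197.6 106.4] min [502.1 196.9 102.9] max [527.7 205.9 110. ] rect [array([513.9, 198. ]), array([ 7.2, 26.9]), np.float64(70.5)]
90 100 616 med [517.8 173.6  94.6] min [510.5 148.7  90. ] max [526.1 198.7  97.8] rect [array([518.3, 173.8]), array([12.4, 50.8]), np.float64(4.2)]
80 90 227 med [516.3 161.7  86.1] min [510.3 148.4  80. ] max [525.6 199.9  90. ] rect [array([518.2, 174.6]), array([12.2, 51.8]), np.float64(4.5)]
60 80 341 med [510.7 179.2  62. ] min [505.8 148.2  60. ] max [527.2 203.8  80. ] rect [array([513.1, 175.9]), array([54.3, 21.8]), np.float64(82.2)]
20 60 514 med [507.1 176.5  50.1] min [502.6 149.2  20.7] max [519.7 203.9  59.9] rect [array([511.4, 176.9]), array([16.6, 54.8]), np.float64(4.0)]
2 20 5043 med [502.8 166.6  10.8] min [470.1 123.3   2.2] max [566.4 225.2  19.5] rect [array([518.4, 175.5]), array([ 90.2, 100.1]), np.float64(4.4)]
-6 2 9439 med [521.5 169.1  -1.2] min [452.8  93.3  -3.9] max [592.1 258.7   1.9] rect [array([522.7, 175. ]), array([137.5, 165.4]), np.float64(0.8)]
[365.2404 139.8833  -0.6607]
[363.5711 242.2883  -1.2481]
[421.8703 246.6841  -0.9896]
```

View pics/w1c.png

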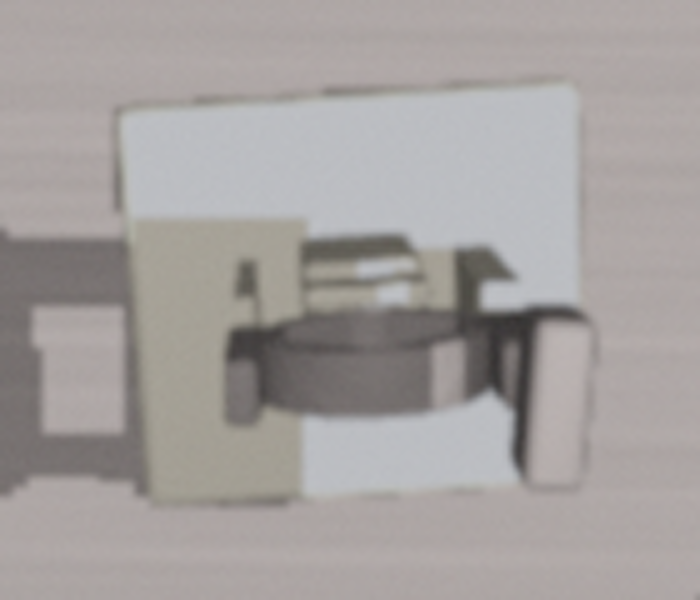

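```bash
python3 -c "
from h import *
go([518.1,178.3,140],np.pi/2+.075)"
```

```text
err rotvec(tool) [-0.0682  0.0011  0.002 ] shift(tool,m) [0.0656 0.0085 0.0207] world mm [ -8.54  20.72 -65.55]
```

Request:
play_rows(
  motion=[-0.068,0.001,0.002,0.022,0.0075,0.021,-1,0,0,0,0.022,0,0,-1,0,0,0,0.021,0,0,-1,0,0,0,0,0,0,-1],
)

```text
clock: 3.75
eef_pos: [518.9, 180.2, 139.7]
eef_rot: [-1.317, 1.568, 0.322]
wrist_force: [-0.5, 0.2, 0.0]
finger_gap: 93.9
```

```bash
python3 look.py w2 clamp_grip thumb_grip; python3 -c "
from h import *
go([518.1,178.3,70],np.pi/2+.075)
f=np.load('pics/w2.npz'); W=cloud(f,f['d']).reshape(-1,3)
W=W[(abs(W[:,0]-518)<25)&(abs(W[:,1]-176)<38)]
for lo,hi in((116,125),(90,100),(80,90)):
    q=W[(W[:,2]>lo)&(W[:,2]<hi)]
    if len(q)>5: print(lo,len(q),q.min(0),q.max(0),cv2.minAreaRect(q[:,:2].astype(np.float32)))
"
```

```text
t 3.75 p [518.87 180.21 139.66] zhead 1.6397 xax [ 0.0024  0.0008 -1.    ] F [-0.46  0.21  0.01] M [ 0.067 -0.08   0.013] gap 93.89 j [ 0.268  0.359  1.602  0.     1.178 -1.372]
clamp_grip 0.9 [515.2 176.9  87. ]
clamp_grip 0.84 [640.1 225.2   6.7]
clamp_grip 0.53 [520.9 176.1  -2.4]
thumb_grip 0.72 [515.1 207.5 110. ]
thumb_grip 0.51 [517.9 176.   90.3]
err rotvec(tool) [-0.0055  0.0016  0.0077] shift(tool,m) [ 0.0731  0.0031 -0.002 ] world mm [ -2.45  -2.03 -73.08]
116 707 [501.8037 196.9576 116.034 ] [530.1168 207.4772 121.6407] ((515.9973754882812, 202.3057098388672), (10.196084976196289, 28.3897647857666), 88.58110046386719)
90 977 [510.1956 148.4769  90.0018] [525.3588 198.861   97.4098] ((518.0099487304688, 173.8677215576172), (12.273310661315918, 51.035308837890625), 4.688127517700195)
80 383 [510.0669 148.6814  80.0356] [525.3388 199.6165  89.9816] ((518.0844116210938, 174.5769805908203), (12.398082733154297, 51.11457443237305), 4.387222766876221)
```

View pics/w2.png

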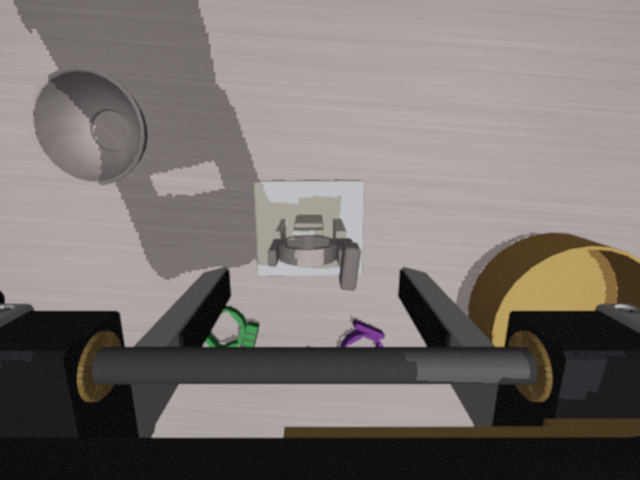

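```bash
python3 -c "
from h import *
go([518.1,178.3,70],np.pi/2+.075);st()"
```

```text
err rotvec(tool) [-0.0055  0.0016  0.0077] shift(tool,m) [ 0.0731  0.0031 -0.002 ] world mm [ -2.45  -2.03 -73.08]
t 3.9 p [520.55 180.33 143.08] zhead 1.6403 xax [ 0.0075  0.0022 -1.    ] F [-0.7   0.4   1.18] M [ 0.004 -0.009  0.002] gap 93.45 j [ 0.267  0.356  1.598  0.     1.18  -1.373]
```

Request:
play_rows(
  motion=[-0.0055,0.0016,0.0077,0.02,0.003,-0.002,-1,0,0,0,0.02,0,0,-1,0,0,0,0.01,0,0,-1,0,0,0,0.006,0,0,-1,0,0,0,0,0,0,-1],
)

```text
clock: 4.4
eef_pos: [521.2, 178.7, 91.8]
eef_rot: [-1.382, 1.561, 0.261]
wrist_force: [-0.2, 0.5, 0.1]
finger_gap: 94.2
```

```bash
python3 -c "
from h import *
go([518.1,178.3,70],np.pi/2+.075);st()"
```

```text
err rotvec(tool) [-0.0027  0.0018  0.0096] shift(tool,m) [ 0.0218  0.0033 -0.0003] world mm [ -3.08  -0.43 -21.85]
t 4.4 p [521.18 178.73  91.85] zhead 1.6431 xax [ 0.0094  0.0025 -1.    ] F [-0.24  0.54  0.08] M [ 0.002  0.042 -0.004] gap 94.19 j [ 0.264  0.416  1.645 -0.     1.071 -1.379]
```

Request:
play_rows(
  motion=[-0.003,0.002,0.01,0.008,0.0033,0,-1,0,0.001,0.006,0.008,0.002,0,-1,0,0,0.004,0.007,0.001,0,-1,0,0,0,0,0,0,-1],
)

```text
clock: 4.8
eef_pos: [515.2, 178.5, 68.8]
eef_rot: [1.67, 1.561, -2.968]
wrist_force: [0.1, 0.2, 0.7]
finger_gap: 93.8
```

```bash
python3 -c "
from h import *
go([518.1,178.3,70],np.pi/2+.075);st()"
```

```text
err rotvec(tool) [ 0.0003 -0.001  -0.0097] shift(tool,m) [-0.0013 -0.0029 -0.0004] world mm [ 2.89 -0.17  1.22]
t 4.8 p [515.21 178.47  68.78] zhead 1.6461 xax [-0.0096 -0.0017 -1.    ] F [0.1  0.23 0.7 ] M [ 0.011 -0.047  0.001] gap 93.78 j [ 0.266  0.447  1.662  0.001  1.043 -1.381]
```

Request:
play_rows(
  motion=[0,-0.001,-0.0097,-0.0013,-0.003,0,-1,0,0,0,0,0,0,-1],
)

```text
clock: 5.0
eef_pos: [518.6, 178.8, 70.2]
eef_rot: [-1.451, 1.57, 0.195]
wrist_force: [-0.3, 0.3, 0.2]
finger_gap: 94.2
```

```bash
python3 -c "
from h import *
go([518.1,178.3,70],np.pi/2+.075);st()"
```

```text
err rotvec(tool) [0.0003 0.0001 0.001 ] shift(tool,m) [ 0.0002  0.0005 -0.0004] world mm [-0.5  -0.48 -0.22]
t 5.0 p [518.6  178.78  70.22] zhead 1.6461 xax [ 0.0009  0.0002 -1.    ] F [-0.27  0.26  0.16] M [ 0.025  0.016 -0.006] gap 94.22 j [ 0.265  0.446  1.66  -0.     1.035 -1.381]
```

Request:
play_rows(
  motion=[0,0,0,0,0.0005,0,1,0,0,0,0,0,0,1,0,0,0,0,0,0,1,0,0,0,0,0,0,1,0,0,0,0,0,0,1,0,0,0,0,0,0,1],
  newtons=30,
)

```text
clock: 5.6
eef_pos: [518.4, 178.8, 70.9]
eef_rot: [-1.388, 1.569, 0.258]
wrist_force: [-0.4, -0.2, 0.3]
finger_gap: 59.8
```

```bash
python3 -c "
from h import *
go([518.1,178.3,70],np.pi/2+.075);st()"
```

```text
err rotvec(tool) [0.0002 0.0004 0.0022] shift(tool,m) [ 0.0009  0.0003 -0.0005] world mm [-0.31 -0.52 -0.94]
t 5.6 p [518.41 178.82  70.94] zhead 1.646 xax [ 0.0021  0.0006 -1.    ] F [-0.36 -0.17  0.26] M [ 0.068 -0.001  0.006] gap 59.78 j [ 0.265  0.444  1.661 -0.     1.035 -1.381]
```

Request:
play_rows(
  motion=[0,0,0,-0.012,0,0,1,0,0,0.001,-0.025,0,0,1,0,0,0,-0.035,0,0,1,0,0,0,-0.03,0,0,1,0,0,0,-0.01,0.007,-0.035,1,0,0,0,0,0.016,-0.045,1,0,0,0,0,0.016,-0.045,1,0,0,0,0,0.016,-0.045,1,0,0,0,0,0.016,-0.045,1,0,0,0,0,0.016,-0.04,1,0.1,0,0,0,0.012,-0.025,1,0.13,0,0,0,0,0,1,0.12,0,0,0,0,0,1,0,0,0,0,0,0,1],
)

```text
clock: 7.0
eef_pos: [436.4, -119.0, 198.8]
eef_rot: [-1.529, 1.561, -0.244]
wrist_force: [-0.0, 1.1, -0.8]
finger_gap: 59.8
```

```bash
python3 look.py w3 seat spout_tip pins pump clamp clamp_grip thumb_grip; python3 -c "
from h import *
st();go([440,-110,170],1.29)"
```

```text
t 7.0 p [ 436.4  -118.99  198.83] zhead 1.2848 xax [ 0.0098 -0.0025 -0.9999] F [-0.04  1.08 -0.77] M [ 0.058  0.016 -0.004] gap 59.84 j [-0.348  0.08   1.798  0.001  1.253 -1.633]
seat 0.82 [ 537.7 -153.9   89.2]
seat 0.33 [ 436.9 -123.4  201.4]
spout_tip 0.57 [ 510.4 -147.4   89.7]
pins 0.72 [ 527.4 -149.9   73.7]
pump 0.82 [ 539.8 -156.4   -0.6]
clamp 0.79 [621.2 104.8   6. ]
clamp 0.67 [ 438.8 -122.6  199.5]
clamp 0.34 [ 433.3 -121.2  204.9]
clamp_grip 0.96 [ 431.3 -121.   217. ]
thumb_grip 0.77 [442.4 -94.  239.6]
t 7.4 p [ 436.55 -118.46  197.94] zhead 1.2891 xax [ 0.0089 -0.0021 -1.    ] F [ 0.12  0.56 -0.98] M [-0.005 -0.012  0.003] gap 59.36 j [-0.347  0.082  1.799  0.001  1.252 -1.636]
err rotvec(tool) [-0.0009  0.0005  0.0091] shift(tool,m) [ 0.0279 -0.0007  0.0091] world mm [  3.45   8.46 -27.94]
```

View pics/w3.png

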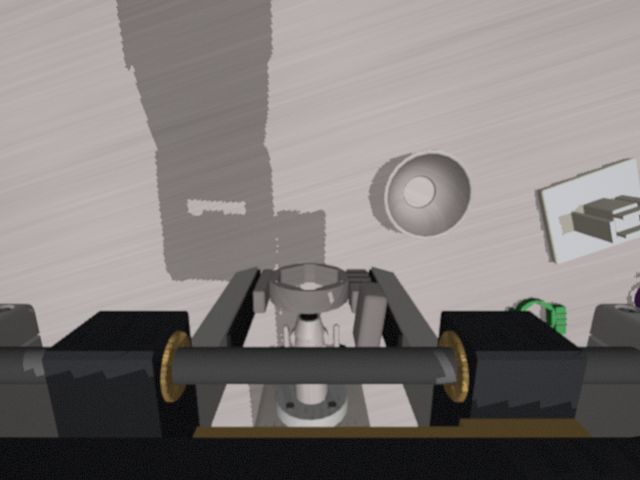

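Request:
play_rows(
  motion=[0,0,0.005,-0.005,-0.038,0,1,0,0,0,0,-0.038,0,1,0,0,0,0,-0.038,0,1,0,0,0,0,0,0,1,0,0,0,0,0,0,1],
)

```text
clock: 7.9
eef_pos: [549.1, -150.0, 202.1]
eef_rot: [-1.111, 1.569, 0.183]
wrist_force: [0.1, 0.1, -1.3]
finger_gap: 59.9
```

```bash
python3 look.py w4 seat spout_tip pins pump; python3 - <<'E'
from h import *
st()
for n in("top","scene"):
    c=camera_params(n); p,d=camera(n); cv2.imwrite(f"pics/{n}4.png",p); np.savez(f"pics/{n}4.npz",p=p,d=d,**c)
E
```

```text
t 7.9 p [ 549.1  -150.03  202.13] zhead 1.2939 xax [ 0.0013  0.0002 -1.    ] F [ 0.05  0.14 -1.29] M [ 0.021  0.035 -0.016] gap 59.89 j [-0.331  0.345  1.47   0.001  1.326 -1.625]
spout_tip 0.9 [ 512.  -145.    87.7]
pump 0.73 [ 537.6 -155.4   -2.9]
pump 0.38 [ 551.8 -123.4  242.2]
t 8.15 p [ 548.6  -150.03  203.3 ] zhead 1.2932 xax [ 0.003  -0.0004 -1.    ] F [ 1.12 -0.14 -0.28] M [-0.008 -0.013  0.035] gap 59.66 j [-0.332  0.342  1.471  0.001  1.326 -1.625]
```

View pics/w4.png

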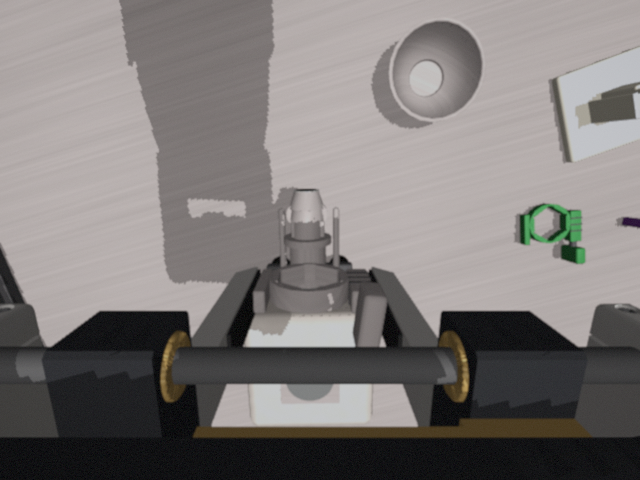

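View pics/scene4.png

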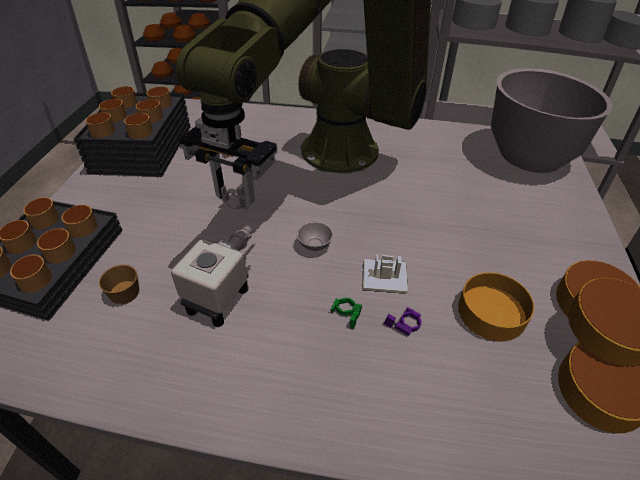

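```bash
python3 - <<'E'
from h import *
from scipy.optimize import least_squares
f=np.load("pics/w4.npz"); W=cloud(f,f["d"])
cv2.imwrite("pics/w4c.png",cv2.resize(f["p"][175:285,250:370],None,fx=5,fy=5,interpolation=2))
S=W[180:300,255:365].reshape(-1,3)
yaw=-.29; ex=np.array([np.cos(yaw),np.sin(yaw)]); ey=np.array([-ex[1],ex[0]])
o=np.array([540,-155.])
q=np.c_[(S[:,:2]-o)@ex,(S[:,:2]-o)@ey,S[:,2]]
q=q[(q[:,2]>60)&(q[:,2]<130)&(q[:,0]>-50)&(q[:,0]<30)]
for a in range(-40,24,3):
    k=q[(q[:,0]>=a)&(q[:,0]<a+3)]
    m=k[abs(k[:,1])<21]; 
    pl=k[k[:,1]>21]; pr=k[k[:,1]<-20]
    if len(m)>3: print(a,len(m),"y",m[:,1].min().round(1),m[:,1].max().round(1),"mid",((m[:,1].min()+m[:,1].max())/2).round(2),"ztop",np.percentile(m[:,2],98).round(1),"| pinL",len(pl),np.median(pl,0).round(1) if len(pl) else "","R",len(pr),np.median(pr,0).round(1) if len(pr) else "")
# cylinder-of-revolution fit: tip cone region and land
k=q[(abs(q[:,1])<16.5)&(q[:,2]>85)]
print("tip x",q[abs(q[:,1])<10][:,0].min())
print(W[430,300],W[100,300],W[40,300])
# flange and body
for n in("top4","scene4"):
    g=np.load(f"pics/{n}.npz"); V=cloud(g,g["d"]).reshape(-1,3)
    v=V[(abs(V[:,0]-600)<120)&(abs(V[:,1]+170)<100)]
    t=v[(v[:,2]>127)&(v[:,2]<136)]
    print(n,len(t),cv2.minAreaRect(t[:,:2].astype(np.float32)))
E
```

```text
-34 100 y -10.8 10.6 mid -0.08 ztop 100.2 | pinL 0  R 0 
-31 99 y -11.4 10.6 mid -0.4 ztop 100.7 | pinL 0  R 0 
-28 109 y -12.3 12.4 mid 0.08 ztop 101.4 | pinL 0  R 0 
-25 121 y -13.1 13.3 mid 0.11 ztop 103.1 | pinL 0  R 0 
-22 132 y -14.1 15.0 mid 0.49 ztop 103.7 | pinL 0  R 0 
-19 124 y -16.0 16.8 mid 0.38 ztop 103.8 | pinL 0  R 0 
-16 147 y -16.4 17.7 mid 0.65 ztop 103.2 | pinL 16 [-14.   26.   74.2] R 4 [-13.2 -22.9  73. ]
-13 154 y -20.7 17.8 mid -1.47 ztop 104.0 | pinL 21 [-11.3  26.5  74.2] R 18 [-11.6 -22.7  74.3]
-10 137 y -20.6 16.9 mid -1.82 ztop 104.2 | pinL 21 [-8.6 26.6 74.7] R 21 [ -8.8 -22.3  74.8]
-7 123 y -20.6 16.2 mid -2.21 ztop 102.6 | pinL 25 [-5.6 26.6 74.8] R 20 [ -5.4 -22.8  74.5]
-4 129 y -20.6 15.3 mid -2.66 ztop 102.7 | pinL 23 [-2.4 26.7 74.3] R 19 [ -2.4 -23.2  74.6]
-1 118 y -20.6 15.3 mid -2.65 ztop 102.7 | pinL 22 [ 0.6 26.9 74.4] R 20 [  0.4 -22.8  75.3]
2 126 y -20.7 15.4 mid -2.64 ztop 103.0 | pinL 23 [ 3.6 26.9 74.4] R 21 [  3.8 -22.4  74.9]
5 202 y -20.6 21.0 mid 0.17 ztop 109.2 | pinL 22 [ 6.6 27.  74.9] R 17 [  6.8 -23.3  75. ]
8 247 y -20.6 20
[... 182 characters left out ...]
6.6 mid -0.13 ztop 108.3 | pinL 23 [15.7 27.3 74.4] R 12 [ 15.3 -22.9  75.3]
17 126 y -20.7 16.7 mid -1.99 ztop 105.8 | pinL 19 [18.5 27.4 75. ] R 14 [ 18.2 -22.5  75.2]
20 127 y -20.7 16.7 mid -2.0 ztop 105.5 | pinL 22 [21.4 27.5 74.8] R 16 [ 21.2 -22.5  75.2]
23 127 y -20.8 16.8 mid -2.02 ztop 105.5 | pinL 20 [24.2 27.5 75. ] R 17 [ 24.9 -22.6  74.7]
tip x -33.17514074133353
[ 529.0209 -147.4756  325.3494] [ 426.3138 -130.9211   -1.2404] [ 372.4582 -115.0307   -0.5564]
top4 1272 ((656.4853515625, -186.11756896972656), (106.04784393310547, 99.26359558105469), 75.33297729492188)
scene4 1952 ((651.5508422851562, -182.04527282714844), (109.2608642578125, 122.02630615234375), 76.65768432617188)
```

View pics/w4c.png

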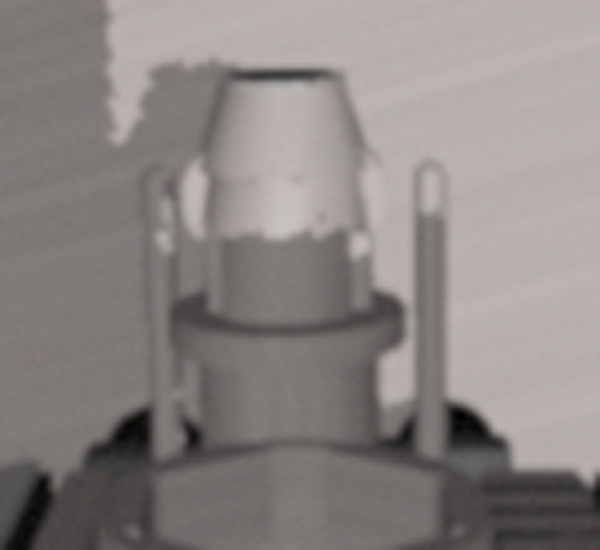

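```bash
python3 - <<'E'
from h import *
from scipy.optimize import least_squares
f=np.load("pics/w4.npz"); W=cloud(f,f["d"])
S=W[180:300,255:365].reshape(-1,3); S=S[np.isfinite(S).all(1)]
def tf(p,S):
    x0,y0,z0,yaw=p; ex=np.array([np.cos(yaw),np.sin(yaw)]); ey=np.array([-ex[1],ex[0]])
    d=S[:,:2]-[x0,y0]; return np.c_[d@ex,d@ey,S[:,2]-z0]
p=np.array([540.,-155,89,-.28])
for it in range(6):
    q=tf(p,S); rad=np.hypot(q[:,1],q[:,2])
    cone=(q[:,0]>-31)&(q[:,0]<-19)&(q[:,2]>0)&(rad<18)
    land=(q[:,0]>-6)&(q[:,0]<6)&(abs(q[:,1])<9)&(q[:,2]>5)&(rad<18)
    sh=(q[:,0]>8.5)&(q[:,0]<11)&(q[:,2]>3)&(rad<24)&(rad>18)
    def res(p):
        r=[]
        for m,fn in((cone,lambda x:10.5+(x+32)*4.7/14.5),(land,lambda x:13.5+0*x),(sh,lambda x:21+0*x)):
            q=tf(p,S[m]); r.append((np.hypot(q[:,1],q[:,2])-fn(q[:,0]))/np.sqrt(m.sum()))
        return np.concatenate(r)
    s=least_squares(res,p,x_scale=[1,1,1,.01],loss="soft_l1",f_scale=.05); p=s.x
    print(p.round(3),cone.sum(),land.sum(),sh.sum(),s.cost.round(4))
q=tf(p,S)
t=q[(abs(q[:,1])<8)&(q[:,2]>0)&(q[:,2]<14)]; print("tip x",np.percentile(t[:,0],[0,1,3]))
s=q[(np.hypot(q[:,1],q[:,2])>18)&(q[:,2]>8)&(q[:,0]<16)]; print("shoulder x",np.percentile(s[:,0],[0,2,5,50,95,100]),len(s))
for lo,hi in((22,32),(-30,-19)):
    k=q[(q[:,1]>lo)&(q[:,1]<hi)&(q[:,2]<-8)&(q[:,2]>-20)&(q[:,0]<30)]
    if len(k)>9: print("pin",len(k),np.median(k,0),np.polyfit(k[:,0],k[:,1],1),k[:,0].min(), np.percentile(k[:,2],97))
E
```

```text
[ 540.91  -154.393   88.645   -0.254] 459 291 140 0.4141
[ 540.836 -154.413   88.623   -0.256] 472 288 134 0.4048
[ 540.881 -154.421   88.641   -0.256] 471 288 136 0.4101
[ 540.838 -154.403   88.623   -0.255] 469 288 134 0.4042
[ 540.879 -154.423   88.64    -0.256] 471 288 135 0.4107
[ 540.84  -154.402   88.623   -0.256] 471 289 134 0.4034
tip x [-33.6099 -33.4694 -33.0927]
shoulder x [-7.5974 -4.0506 -0.4048  2.2612 11.0409 13.4679] 3851
pin 328 [  7.2842  25.9894 -14.0096] [ 0.0006 26.0183] -14.800074431386138 -12.43779167515717
pin 288 [  5.4988 -23.3764 -13.8583] [ -0.0077 -23.3268] -14.692019989004642 -12.146770129341725
```

```bash
python3 - <<'E'
from h import *
tcp=np.array([549.1,-150.03,202.13]); zh=1.2939; yaw=zh-np.pi/2
for n,tcp,zh in(("w4",np.array([549.1,-150.03,202.13]),1.2939),("w3",np.array([436.4,-118.99,198.83]),1.2848)):
    yaw=zh-np.pi/2
    f=np.load(f"pics/{n}.npz"); W=cloud(f,f["d"])
    S=W[255:350,240:390].reshape(-1,3); S=S[np.isfinite(S).all(1)]
    d=S-tcp; ex=np.array([np.cos(yaw),np.sin(yaw)]); ey=np.array([-ex[1],ex[0]])
    q=np.c_[d[:,:2]@ex,d[:,:2]@ey,d[:,2]]
    for lo,hi in((40,55),(18,30),(10,20),(0,10),(-10,0),(-20,-8)):
        k=q[(q[:,2]>lo)&(q[:,2]<hi)&(abs(q[:,0])<25)&(abs(q[:,1])<50)]
        if len(k)>5: print(n,lo,hi,len(k),"x",np.percentile(k[:,0],[0,2,50,98,100]).round(1),"y",np.percentile(k[:,1],[0,2,98,100]).round(1),"z",k[:,2].min().round(1),k[:,2].max().round(1))
    # ring: all points |y+3|<20
    k=q[(abs(q[:,1]+3)<12)&(q[:,2]>-22)&(q[:,2]<32)&(abs(q[:,0])<14)]
    print("ring",len(k),"x",np.percentile(k[:,0],[0,2,98,100]).round(1),"z",k[:,2].min().round(1),k[:,2].max().round(1))
    # fit outer circle near front edge top
    t=q[(q[:,2]>10)&(q[:,2]<30)&(q[:,1]>-25)&(q[:,1]<16)&(abs(q[:,0])<8)]
    A=np.c_[2*t[:,1],2*t[:,2],np.ones(len(t))]; b=t[:,1]**2+t[:,2]**2
    from scipy.optimize import least_squares
    s=least_squares(lambda p:np.hypot(t[:,1]-p[0],t[:,2]-p[1])-22,[-3,4],loss="soft_l1",f_scale=.5); print("ring centre rel TCP y,z",s.x,len(t))
E
```

```text
w4 40 55 2033 x [-15.3 -14.6  -3.9   7.6  10.9] y [-32.5 -30.5  29.9  32.2] z 40.0 54.9
w4 18 30 2394 x [-10.9 -10.2  -2.3   5.1   8. ] y [-36.9 -33.5  33.3  36.8] z 18.0 30.0
w4 10 20 1261 x [-10.5 -10.3  -6.    4.6   6. ] y [-38.8 -36.1  35.8  38.2] z 10.0 20.0
w4 0 10 620 x [-10.5 -10.3  -6.6   0.3   5.6] y [-39.4 -37.7  37.5  39.3] z 0.0 10.0
w4 -10 0 600 x [-10.1  -6.8  -5.3   3.    4.2] y [-33.  -28.8  28.3  32.6] z -10.0 -0.0
w4 -20 -8 973 x [-7.  -6.6 -1.8  5.1  5.9] y [-29.2 -17.   11.2  27.2] z -19.4 -8.0
ring 2097 x [-7.4 -6.7  5.1  6. ] z -19.4 26.4
ring centre rel TCP y,z [-3.3199  2.4486] 2072
w3 40 55 2031 x [-15.5 -15.   -4.4   6.9  10.1] y [-32.4 -30.5  30.   32.2] z 40.0 55.0
w3 18 30 2394 x [-10.9 -10.5  -2.5   4.9   7.5] y [-37.  -33.8  33.3  36.4] z 18.0 30.0
w3 10 20 1258 x [-11.  -10.5  -6.2   4.5   5.7] y [-38.5 -36.2  36.   38.1] z 10.0 20.0
w3 0 10 612 x [-10.6 -10.4  -6.6   0.8   5.1] y [-39.8 -37.5  37.4  39.3] z 0.0 10.0
w3 -10 0 617 x [-10.3  -8.2  -5.4   2.9   4.4] y [-32.9 -28.9  29.1  34.2] z -10.0 -0.0
w3 -20 -8 966 x [-7.2 -6.5 -1.6  5.1  5.7] y [-28.  -16.7  11.6  28.3] z -19.2 -8.0
ring 2095 x [-7.3 -6.9  5.   5.7] z -19.2 26.1
ring centre rel TCP y,z [-3.3784  2.4715] 2063
```

```bash
cat >> h.py <<'E'
SEAT=np.array([540.6,-154.35]); YAW=-.256
EX=np.array([np.cos(YAW),np.sin(YAW)]); EY=np.array([-EX[1],EX[0]])
def ins(s,z=85.7,dy=0):
    P=SEAT+(s+.75)*EX+(3.3+dy)*EY
    go([P[0],P[1],z],np.pi/2+YAW)
def clampframe():
    p,r,_=pose(); d=p[:2]-SEAT; print("ring s",round(d@EX-.75,2),"y",round(d@EY-3.3,2),"z",round(p[2]+4.2-90,2))
E
python3 -c "
from h import *
ins(-62,200);st()"
```

```text
err rotvec(tool) [-0.0216  0.0004  0.0032] shift(tool,m) [ 0.0031  0.068  -0.0044] world mm [-66.61  14.44  -3.34]
t 8.25 p [ 548.79 -150.09  203.34] zhead 1.2932 xax [ 0.0032 -0.0004 -1.    ] F [ 0.05 -0.12 -0.93] M [-0.029  0.026 -0.008] gap 59.88 j [-0.332  0.342  1.471  0.001  1.326 -1.625]
```

Request:
play_rows(
  motion=[-0.021,0,0.003,0,0.025,-0.004,1,0,0,0,0,0.025,0,1,0,0,0,0.003,0.018,0,1,0,0,0,0,0,0,1,0,0,0,0.03,0,0,1,0,0,0,0.03,0,0,1,0,0,0,0.02,0,0,1,0,0,0,0.01,0,0,1,0,0,0,0,0,0,1],
)

```text
clock: 9.15
eef_pos: [482.2, -136.5, 110.9]
eef_rot: [-1.609, 1.562, -0.294]
wrist_force: [0.6, 0.2, -0.3]
finger_gap: 59.7
```

```bash
python3 -c "
from h import *
ins(-62);st();clampframe()"
```

```text
err rotvec(tool) [ 0.0002 -0.0003  0.0087] shift(tool,m) [0.0251 0.0004 0.0008] world mm [  0.02   0.83 -25.16]
t 9.15 p [ 482.16 -136.48  110.86] zhead 1.315 xax [ 0.0083 -0.0025 -1.    ] F [ 0.61  0.19 -0.3 ] M [-0.022  0.015 -0.003] gap 59.74 j [-0.349  0.29   1.769  0.001  1.074 -1.664]
ring s -61.81 y -0.81 z 25.06
```

Request:
play_rows(
  motion=[0,0,0.0087,0.01,0.0004,0.0008,1,0,0,0.003,0.01,0,0,1,0,0,0,0.005,0,0,1,0,0,0,0,0,0,1,0,0,0,0,0,0,1],
)

```text
clock: 9.65
eef_pos: [483.8, -136.1, 86.2]
eef_rot: [2.764, 1.57, -2.204]
wrist_force: [0.2, 0.1, -1.4]
finger_gap: 59.9
```

```bash
python3 look.py w5 spout_tip clamp; python3 -c "
from h import *
ins(-62);st();clampframe()
n='scene';c=camera_params(n); p,d=camera(n); np.savez('pics/scene5.npz',p=p,d=d,**c);cv2.imwrite('pics/scene5c.png',cv2.resize(p[170:290,170:300],None,fx=5,fy=5,interpolation=2))
"
```

```text
t 9.65 p [ 483.81 -136.12   86.24] zhead 1.3151 xax [-0.0004 -0.0006 -1.    ] F [ 0.24  0.06 -1.36] M [-0.007  0.053 -0.003] gap 59.87 j [-0.347  0.333  1.778 -0.001  1.031 -1.661]
spout_tip 0.83 [ 513.8 -146.    88.1]
clamp 0.78 [ 487.6 -139.3   86.6]
err rotvec(tool) [ 0.0003 -0.0007 -0.    ] shift(tool,m) [0.0007 0.0017 0.    ] world mm [-1.62  0.46 -0.71]
t 9.8 p [ 483.8  -136.11   86.41] zhead 1.3151 xax [-0.0002 -0.0007 -1.    ] F [-0.   -0.25 -0.44] M [-0.03   0.01  -0.011] gap 59.67 j [-0.347  0.332  1.778 -0.001  1.031 -1.661]
ring s -60.31 y -0.04 z 0.61
```

View pics/w5.png

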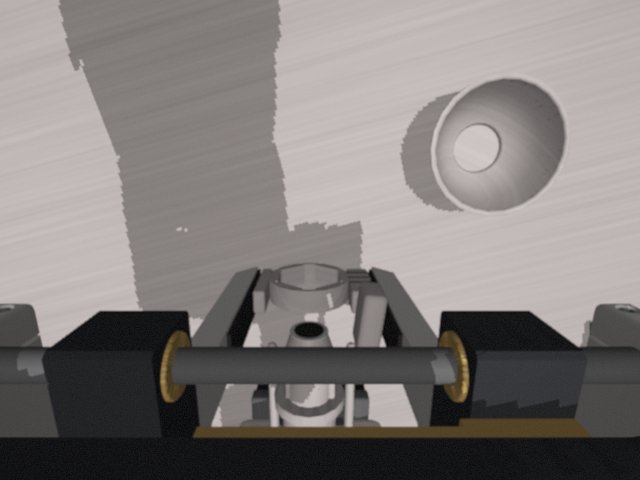

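View pics/scene5c.png

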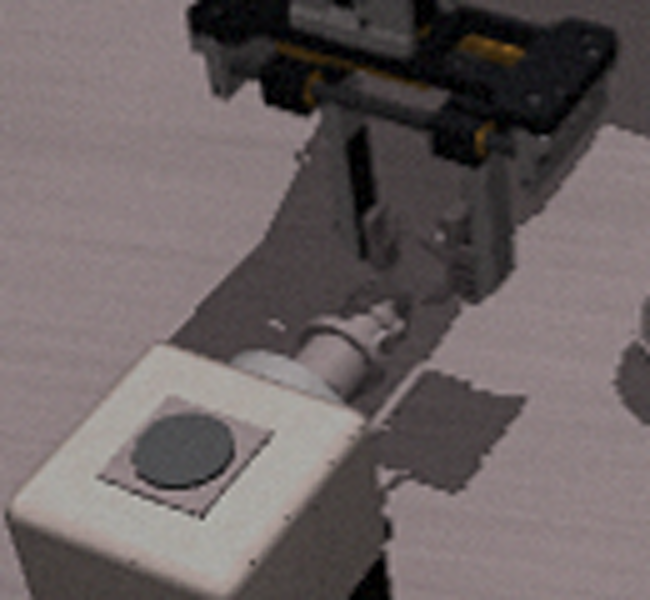

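```bash
python3 - <<'E'
from h import *
from scipy.optimize import least_squares
f=np.load("pics/w5.npz"); W=cloud(f,f["d"])
def fr(S):
    d=S[:,:2]-SEAT; return np.c_[d@EX,d@EY,S[:,2]]
for name,(a,b,c,d) in dict(spout=(318,346,280,340),ring=(262,312,268,352)).items():
    S=W[a:b,c:d].reshape(-1,3); S=S[np.isfinite(S).all(1)]; q=fr(S)
    if name=="spout":
        q=q[(q[:,0]>-40)&(q[:,0]<-10)&(q[:,2]>75)&(abs(q[:,1])<18)]
        print("tipx",np.percentile(q[:,0],[0,2,5]),len(q))
        k=q[(q[:,0]>-31)&(q[:,0]<-19)&(abs(q[:,1])<14)&(q[:,2]>88)]
        for x in range(-33,-17,2):
            j=q[(q[:,0]>=x)&(q[:,0]<x+2)]
            if len(j): print(x,len(j),j[:,1].min().round(1),j[:,1].max().round(1),j[:,2].max().round(1))
        s=least_squares(lambda p:np.hypot(k[:,1]-p[0],k[:,2]-p[1])-(10.5+(k[:,0]+32.3)*4.7/14.5),[0,89],loss="soft_l1",f_scale=.4); print("spout axis y,z",s.x,len(k))
    else:
        q=q[(q[:,0]<-48)&(q[:,0]>-75)&(q[:,2]>60)&(q[:,2]<114)]
        print("ring x",np.percentile(q[:,0],[1,99]),"z",q[:,2].max(),q[:,2].min())
        r=np.hypot(q[:,1],q[:,2]-89.5)
        o=q[(r>20.3)&(r<24)&(abs(q[:,1])<17)]
        s=least_squares(lambda p:np.hypot(o[:,1]-p[0],o[:,2]-p[1])-22,[0,89],loss="soft_l1",f_scale=.3); print("ring y,z",s.x,len(o), np.hypot(o[:,1]-s.x[0],o[:,2]-s.x[1]).std())
        top=q[(abs(q[:,1])<8)&(q[:,2]>100)]; print(np.percentile(top[:,2],[50,90,99]))
        low=q[(abs(q[:,1])<10)&(q[:,2]<80)]; print(len(low),np.percentile(low[:,2],[1,10,50,90]))
E
```

```text
tipx [-34.2967 -33.9471 -33.7753] 907
-33 277 -10.8 11.0 100.5
-31 138 -11.2 11.5 100.6
-29 52 -11.9 12.1 97.5
-27 19 -12.6 12.6 94.2
-25 5 -13.1 13.3 90.5
spout axis y,z [ 0.0743 88.4422] 214
ring x [-66.3794 -54.5435] z 112.73319056010627 66.53536144839188
ring y,z [ 0.1649 88.8537] 1498 0.6292979003268631
[110.1789 111.1738 111.9161]
717 [68.5886 69.6081 72.6654 75.3358]
```

Request:
play_rows(
  motion=[0,0,0,0.0007,-0.006,0,1,0,0,0,0,-0.006,0,1,0,0,0,0,-0.004,0,1,0,0,0,0,0,0,1],
)

```text
clock: 10.25
eef_pos: [501.1, -140.7, 86.3]
eef_rot: [-2.137, 1.569, -0.822]
wrist_force: [-0.1, 0.6, -0.5]
finger_gap: 59.8
```

```bash
python3 -c "
from h import *
ins(-36);st();clampframe()"
```

```text
err rotvec(tool) [ 0.0003 -0.0008  0.0013] shift(tool,m) [ 0.0006 -0.0064  0.0001] world mm [ 6.2  -1.52 -0.56]
t 10.25 p [ 501.13 -140.71   86.26] zhead 1.3151 xax [ 0.001  -0.0011 -1.    ] F [-0.14  0.59 -0.46] M [ 0.109 -0.021  0.013] gap 59.84 j [-0.344  0.368  1.729 -0.001  1.043 -1.658]
ring s -42.38 y -0.1 z 0.46
```

Request:
play_rows(
  motion=[0,0,0.001,0.0005,-0.004,0,1,0,0,0,0.0003,-0.004,0,1,0,0,0,0,-0.004,0,1,0,0,0,0,0,0,1],
)

```text
clock: 10.65
eef_pos: [513.8, -144.0, 85.2]
eef_rot: [3.127, 1.57, -1.841]
wrist_force: [0.6, -0.0, -0.9]
finger_gap: 59.8
```

```bash
python3 -c "
from h import *
ins(-20);st();clampframe()"
```

```text
err rotvec(tool) [ 0.0002 -0.0008 -0.    ] shift(tool,m) [-0.0005 -0.0093  0.0001] world mm [ 8.99 -2.27  0.47]
t 10.65 p [ 513.82 -144.01   85.23] zhead 1.315 xax [-0.0002 -0.0008 -1.    ] F [ 0.58 -0.01 -0.94] M [-0.029  0.04   0.003] gap 59.8 j [-0.342  0.396  1.692 -0.001  1.054 -1.656]
ring s -29.27 y -0.08 z -0.57
```

Request:
play_rows(
  motion=[0,0,0,-0.0004,-0.003,0,1,0,0,0,0,-0.003,0,1,0,0,0,0,-0.002,0,1],
)

```text
clock: 10.95
eef_pos: [521.4, -146.0, 85.4]
eef_rot: [1.986, 1.569, -2.982]
wrist_force: [-4.2, 1.5, -0.4]
finger_gap: 59.5
```

```bash
python3 -c "
from h import *
ins(-15);st();clampframe()"
```

```text
err rotvec(tool) [ 0.0003 -0.0008 -0.0018] shift(tool,m) [-0.0003 -0.0064  0.0001] world mm [ 6.22 -1.53  0.3 ]
t 10.95 p [ 521.43 -146.02   85.4 ] zhead 1.3151 xax [-0.0019 -0.0003 -1.    ] F [-4.24  1.46 -0.42] M [ 0.149  0.762 -0.014] gap 59.49 j [-0.34   0.412  1.668 -0.001  1.063 -1.655]
ring s -21.4 y -0.09 z -0.4
```

Request:
play_rows(
  motion=[0,0,-0.0015,0,-0.003,0,1,0,0,0,0,-0.003,0,1,0,0,0,0,-0.003,0,1],
)

```text
clock: 11.25
eef_pos: [530.1, -148.3, 85.0]
eef_rot: [1.912, 1.569, -3.056]
wrist_force: [-2.9, -0.7, -0.9]
finger_gap: 60.0
```

```bash
python3 -c "
from h import *
ins(-1);st();clampframe()"
```

```text
err rotvec(tool) [ 0.0002 -0.0007 -0.002 ] shift(tool,m) [-0.0007 -0.0114  0.0001] world mm [11.06 -2.79  0.67]
t 11.25 p [ 530.13 -148.3    85.03] zhead 1.315 xax [-0.0021 -0.0002 -1.    ] F [-2.87 -0.7  -0.94] M [0.072 0.526 0.   ] gap 60.01 j [-0.339  0.431  1.642 -0.001  1.071 -1.653]
ring s -12.41 y -0.1 z -0.77
```

Request:
play_rows(
  motion=[0,0,-0.002,-0.0007,-0.003,0,1,0,0,0,0,-0.003,0,1,0,0,0,0,-0.002,0,1],
)

```text
clock: 11.55
eef_pos: [538.9, -150.6, 85.8]
eef_rot: [-2.289, 1.57, -0.974]
wrist_force: [-0.5, -0.3, -1.0]
finger_gap: 59.8
```

```bash
python3 -c "
from h import *
ins(-1);st();clampframe()"
```

```text
err rotvec(tool) [ 0.0002 -0.0007  0.0008] shift(tool,m) [ 0.0001 -0.0023  0.0001] world mm [ 2.27 -0.49 -0.11]
t 11.55 p [ 538.93 -150.6    85.81] zhead 1.315 xax [ 0.0006 -0.0009 -1.    ] F [-0.5  -0.33 -1.04] M [-0.221  0.171  0.02 ] gap 59.79 j [-0.338  0.446  1.617 -0.001  1.078 -1.652]
ring s -3.32 y -0.1 z 0.01
```

Request:
play_rows(
  motion=[0,0,0,0,-0.0015,0,1,0,0,0,0,0,0,1],
)

```text
clock: 11.75
eef_pos: [541.3, -151.2, 86.1]
eef_rot: [-1.867, 1.568, -0.552]
wrist_force: [-0.1, -0.4, -0.2]
finger_gap: 59.7
```

```bash
python3 -c "
from h import *
st();clampframe()"
```

```text
t 11.75 p [ 541.3  -151.21   86.09] zhead 1.3151 xax [ 0.0022 -0.0014 -1.    ] F [-0.12 -0.37 -0.2 ] M [ 0.019  0.    -0.011] gap 59.72 j [-0.337  0.45   1.61  -0.001  1.079 -1.652]
ring s -0.87 y -0.08 z 0.29
```

Request:
play_rows(
  motion=[0,0,0,0,-0.001,0,1,0,0,0,0,0,0,1],
)

```text
clock: 11.95
eef_pos: [542.6, -151.5, 86.3]
eef_rot: [-1.794, 1.568, -0.479]
wrist_force: [0.5, -0.6, -1.2]
finger_gap: 59.8
```

Request:
play_rows(
  motion=[0,0,0,0,-0.001,0,1,0,0,0,0,0,0,1],
)

```text
clock: 12.15
eef_pos: [543.2, -151.6, 86.2]
eef_rot: [-1.865, 1.569, -0.55]
wrist_force: [-0.7, 0.4, -1.0]
finger_gap: 59.7
```

```bash
python3 -c "
from h import *
st();clampframe()"
```

```text
t 12.15 p [ 543.2  -151.63   86.2 ] zhead 1.315 xax [ 0.0019 -0.0012 -1.    ] F [-0.71  0.42 -1.01] M [-0.028  0.126 -0.022] gap 59.69 j [-0.337  0.454  1.604 -0.001  1.081 -1.652]
ring s 1.07 y -0.02 z 0.4
```

Request:
play_rows(
  motion=[0,0,0,0,-0.001,0,1,0,0,0,0,0,0,1],
)

```text
clock: 12.35
eef_pos: [543.1, -151.6, 86.0]
eef_rot: [2.12, 1.57, -2.848]
wrist_force: [-0.4, 0.4, -1.1]
finger_gap: 59.5
```

```bash
python3 -c "
from h import *
st();clampframe()"
```

```text
t 12.35 p [ 543.1  -151.58   85.98] zhead 1.315 xax [-0.001  -0.0003 -1.    ] F [-0.36  0.44 -1.07] M [ 0.036 -0.038 -0.036] gap 59.51 j [-0.337  0.455  1.602 -0.001  1.085 -1.651]
ring s 0.97 y 0.01 z 0.18
```

Request:
play_rows(
  motion=[0,0,0,0,0.001,0,1,0,0,0,0.0007,0,0,1,0,0,0,0.0005,0,0,1,0,0,0,0,0,0,1],
)

```text
clock: 12.75
eef_pos: [542.6, -151.5, 84.9]
eef_rot: [-2.175, 1.57, -0.86]
wrist_force: [0.1, -0.2, -0.3]
finger_gap: 59.8
```

```bash
python3 -c "
from h import *
st();clampframe()"
```

```text
t 12.75 p [ 542.65 -151.47   84.85] zhead 1.315 xax [ 0.0007 -0.0008 -1.    ] F [ 0.06 -0.16 -0.29] M [-0.028  0.014 -0.039] gap 59.81 j [-0.337  0.455  1.606 -0.001  1.08  -1.652]
ring s 0.5 y 0.0 z -0.95
```

Request:
play_rows(
  motion=[0,0,0,0.0006,0.0003,0,1,0,0,0,0,0,0,1],
)

```text
clock: 12.95
eef_pos: [542.6, -151.5, 84.4]
eef_rot: [-1.971, 1.569, -0.656]
wrist_force: [0.2, 0.2, 0.0]
finger_gap: 59.9
```

Request:
play_rows(
  motion=[0,0,0,0.0006,0,0,1,0,0,0,0,0,0,1],
)

```text
clock: 13.15
eef_pos: [542.7, -151.5, 84.4]
eef_rot: [-1.906, 1.569, -0.591]
wrist_force: [-0.6, 0.5, -0.3]
finger_gap: 59.8
```

```bash
python3 -c "
from h import *
st();clampframe()"
```

```text
t 13.15 p [ 542.67 -151.5    84.45] zhead 1.3151 xax [ 0.0017 -0.0012 -1.    ] F [-0.63  0.51 -0.31] M [ 0.005  0.085 -0.009] gap 59.8 j [-0.337  0.455  1.607 -0.001  1.078 -1.652]
ring s 0.54 y -0.02 z -1.35
```

Request:
play_rows(
  motion=[0,0,0,0,0,0,0,0,0,0,0,0,0,-0.5,0,0,0,0,0,0,-0.5,0,0,0,0,0,0,-0.5],
)

```text
clock: 13.55
eef_pos: [542.8, -151.5, 84.3]
eef_rot: [-1.88, 1.568, -0.565]
wrist_force: [-0.0, -1.0, -0.1]
finger_gap: 70.4
```

```bash
python3 -c "
from h import *
st();clampframe()"
```

```text
t 13.55 p [ 542.75 -151.54   84.29] zhead 1.315 xax [ 0.0019 -0.0012 -1.    ] F [-0.02 -1.03 -0.15] M [ 0.019  0.014 -0.036] gap 70.4 j [-0.337  0.455  1.607 -0.001  1.077 -1.652]
ring s 0.62 y -0.03 z -1.51
```

Request:
play_rows(
  motion=[0,0,0,-0.01,0,0,-0.5,0,0,0,-0.025,0,0,-0.5,0,0,0.001,-0.025,0,0,-0.5,0,0,0,-0.015,0,0,-0.5,0,0,0,0,0,0,-0.5],
)

```text
clock: 14.05
eef_pos: [542.5, -151.4, 164.2]
eef_rot: [-2.084, 1.569, -0.769]
wrist_force: [-0.1, 0.4, -0.8]
finger_gap: 70.6
```

```bash
python3 look.py w6 clamp thumb_grip seat; python3 - <<'E'
from h import *
st()
f=np.load("pics/w6.npz"); W=cloud(f,f["d"]); p=f["p"]
S=W.reshape(-1,3); S=S[np.isfinite(S).all(1)]
d=S[:,:2]-SEAT; q=np.c_[d@EX,d@EY,S[:,2]]
q=q[(abs(q[:,0])<24)&(q[:,1]>-33)&(q[:,1]<45)]
for lo,hi in((128,142),(104,116),(95,104)):
    k=q[(q[:,2]>lo)&(q[:,2]<hi)]
    if len(k)>5: print(lo,len(k),k.min(0),k.max(0),cv2.minAreaRect(k[:,:2].astype(np.float32)))
E
```

```text
t 14.05 p [ 542.54 -151.39  164.24] zhead 1.3151 xax [ 0.001 -0.001 -1.   ] F [-0.11  0.42 -0.83] M [ 0.026  0.027 -0.03 ] gap 70.58 j [-0.337  0.364  1.534 -0.001  1.242 -1.652]
clamp 0.69 [623.  102.2   6.2]
clamp 0.59 [ 543.6 -155.3   86.3]
clamp 0.32 [439.1  -4.2  -4.4]
thumb_grip 0.76 [ 546.9 -124.7  123.3]
thumb_grip 0.68 [667.  114.2  11.8]
seat 0.81 [ 539.9 -151.3   91.9]
t 14.25 p [ 541.28 -151.01  160.69] zhead 1.315 xax [-0.0041  0.0008 -1.    ] F [ 0.43 -0.23 -0.24] M [ 0.013 -0.019 -0.031] gap 70.62 j [-0.337  0.368  1.537 -0.001  1.24  -1.652]
128 663 [-13.3692  21.2261 128.1073] [ 14.7381  33.2218 135.0492] ((0.6463327407836914, 27.163570404052734), (10.142927169799805, 28.275510787963867), 83.90328216552734)
104 1326 [-19.7995 -26.5627 104.006 ] [ 23.9836  23.7323 111.4834] ((0.19301700592041016, -1.4753952026367188), (43.65449142456055, 41.60382080078125), 48.319801330566406)
95 1684 [-23.9952 -26.2129  95.0013] [ 23.9812  25.1223 103.9955] ((-0.06044769287109375, -0.5765953063964844), (51.32987976074219, 47.96177291870117), 89.63336181640625)
```

View pics/w6.png

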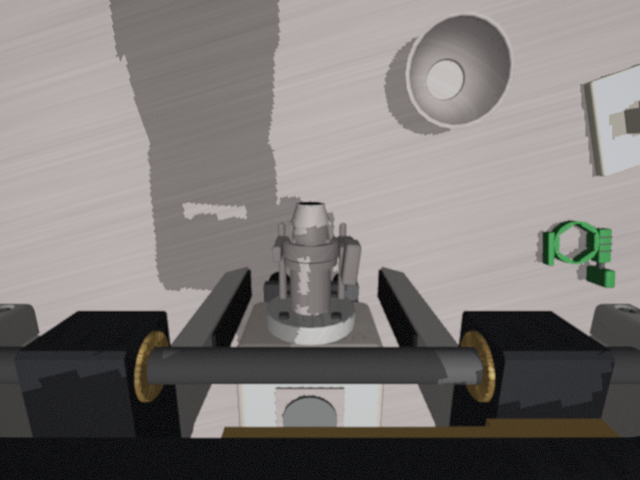

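```bash
cat >> h.py <<'E'
KEY=SEAT+.6*EX+27.0*EY
def key(z,a): go([KEY[0],KEY[1],z],np.pi/2+YAW-a)
E
python3 -c "
from h import *
key(150,.11)"
```

```text
err rotvec(tool) [ 0.1102 -0.0005 -0.0041] shift(tool,m) [ 0.0107 -0.0008  0.0236] world mm [  6.73  22.62 -10.69]
```

Request:
play_rows(
  motion=[0.11,0,-0.004,0,0.0015,0.0236,0.2,0,0,0,0.006,0,0,0.2,0,0,0,0,0,0,0.2],
)

```text
clock: 14.55
eef_pos: [544.8, -127.3, 151.5]
eef_rot: [1.793, 1.566, 2.996]
wrist_force: [-0.8, 0.3, -0.3]
finger_gap: 49.8
```

```bash
python3 -c "
from h import *
st();key(113.5,.11)"
```

```text
t 14.55 p [ 544.82 -127.34  151.55] zhead 1.2026 xax [-0.0044  0.0006 -1.    ] F [-0.77  0.29 -0.32] M [0.021 0.007 0.01 ] gap 49.79 j [-0.295  0.372  1.554 -0.001  1.219 -1.497]
err rotvec(tool) [-0.0022 -0.001  -0.0043] shift(tool,m) [ 0.038  -0.0035  0.0002] world mm [  3.2   -1.04 -38.05]
```

Request:
play_rows(
  motion=[-0.002,-0.001,-0.0043,0.012,-0.0035,0,0.2,0,0,0,0.01,0,0,0.2,0,0,0,0.004,0,0,0.2,0,0,0,0,0,0,0.2],
)

```text
clock: 14.95
eef_pos: [547.4, -129.9, 121.4]
eef_rot: [1.67, 1.568, 2.877]
wrist_force: [0.0, -0.1, -0.4]
finger_gap: 37.4
```

```bash
python3 -c "
from h import *
st();key(113.5,.11)"
```

```text
t 14.95 p [ 547.39 -129.91  121.42] zhead 1.2073 xax [-0.0026  0.0007 -1.    ] F [ 0.01 -0.05 -0.42] M [-0.014 -0.037 -0.043] gap 37.44 j [-0.298  0.41   1.576 -0.     1.158 -1.505]
err rotvec(tool) [ 0.0025 -0.0003 -0.0027] shift(tool,m) [ 0.0079 -0.0001  0.0017] world mm [ 0.63  1.53 -7.92]
```

Request:
play_rows(
  motion=[0.0025,0,-0.0027,0.004,0,0.0017,0.2,0,0,0,0.0025,0,0,0.2,0,0,0,0,0,0,0.2],
)

```text
clock: 15.25
eef_pos: [548.1, -128.5, 114.5]
eef_rot: [-2.008, 1.57, -0.804]
wrist_force: [-0.7, -0.3, 0.5]
finger_gap: 37.6
```

```bash
python3 -c "
from h import *
st();key(113.5,.11)"
```

```text
t 15.25 p [ 548.09 -128.49  114.53] zhead 1.2046 xax [ 0.0004 -0.0004 -1.    ] F [-0.67 -0.25  0.49] M [ 0.045 -0.03  -0.024] gap 37.59 j [-0.295  0.417  1.584 -0.     1.14  -1.5  ]
err rotvec(tool) [-0.0002 -0.0003  0.0005] shift(tool,m) [0.001  0.0001 0.0001] world mm [-0.07  0.11 -1.03]
```

Request:
play_rows(
  motion=[0,0,0,0.0007,0,0,1,0,0,0,0,0,0,1,0,0,0,0,0,0,1,0,0,0,0,0,0,1,0,0,0,0,0,0,1,0,0,0,0,0,0,1],
  newtons=30,
)

```text
clock: 15.85
eef_pos: [548.4, -128.5, 114.5]
eef_rot: [-1.676, 1.569, -0.471]
wrist_force: [-1.3, -0.4, 0.1]
finger_gap: 9.9
```

```bash
python3 -c "
from h import *
st();key(113.5,.11)"
```

```text
t 15.85 p [ 548.38 -128.51  114.53] zhead 1.2048 xax [ 0.0016 -0.0008 -1.    ] F [-1.35 -0.37  0.06] M [ 0.014 -0.027  0.015] gap 9.93 j [-0.295  0.417  1.584 -0.     1.139 -1.5  ]
err rotvec(tool) [ 0.0001 -0.0002  0.0018] shift(tool,m) [ 0.001   0.0004 -0.    ] world mm [-0.37  0.13 -1.03]
```

Request:
play_rows(
  motion=[0.1,0,0,0,0,0,1,0.1,0,0,0,0,0,1,0.1,0,0,0,0,0,1,0.1,0,0,0,0,0,1,0.1,0,0,0,0,0,1],
)

```text
clock: 16.35
eef_pos: [548.8, -129.4, 114.6]
eef_rot: [-1.413, 1.567, -0.725]
wrist_force: [0.2, -1.0, -1.7]
finger_gap: 9.7
```

```bash
python3 -c "
from h import *
st();p=pose()[0];print(p[:2]-KEY)"
```

```text
t 16.35 p [ 548.84 -129.44  114.57] zhead 0.6879 xax [ 0.003  -0.0026 -1.    ] F [ 0.25 -1.03 -1.69] M [-0.363 -0.152  0.036] gap 9.7 j [-0.296  0.418  1.583 -0.002  1.137 -0.983]
[ 0.8181 -1.0558]
```

```bash
cat >> h.py <<'E'
def key2(z=114.5):
    p,r,s=pose(); m=r.as_matrix(); zh=np.arctan2(m[1,2],m[0,2]); a=np.pi/2+YAW-zh
    print("screw~",round(a,3)); go([KEY[0]+.2,KEY[1]-.05,z],zh)
E
python3 -c "
from h import *
key2()"
```

```text
screw~ 0.627
err rotvec(tool) [-0.      0.0006  0.0039] shift(tool,m) [0.0001 0.0012 0.0002] world mm [-0.62  1.01 -0.07]
```

Request:
play_rows(
  motion=[0.1,0,0.003,0,0.0008,0.0002,1,0.1,0,0.001,0,0.0004,0,1,0.1,0,0,0,0.0002,0,1,0.1,0,0,0,0.0002,0,1],
)

```text
clock: 16.75
eef_pos: [548.4, -129.3, 114.6]
eef_rot: [-1.094, 1.568, -0.823]
wrist_force: [-0.3, -2.9, -0.6]
finger_gap: 10.0
```

```bash
python3 -c "
from h import *
st();key2()"
```

```text
t 16.75 p [ 548.37 -129.32  114.57] zhead 0.2709 xax [ 0.0016 -0.0018 -1.    ] F [-0.25 -2.93 -0.6 ] M [-0.571 -0.123  0.043] gap 10.0 j [-0.296  0.417  1.583 -0.001  1.139 -0.566]
screw~ 1.044
err rotvec(tool) [-0.      0.0011  0.0021] shift(tool,m) [0.0001 0.0009 0.0001] world mm [-0.16  0.89 -0.07]
```

Request:
play_rows(
  motion=[0.08,0,0.001,0,-0.0005,-0.0002,1,0.08,0,0,0,-0.0002,-0.0001,1],
)

```text
clock: 16.95
eef_pos: [548.4, -129.8, 114.6]
eef_rot: [-0.211, 1.569, -0.108]
wrist_force: [-0.2, 2.1, -0.1]
finger_gap: 9.8
```

```bash
python3 -c "
from h import *
st();key2()"
```

```text
t 16.95 p [ 548.39 -129.82  114.6 ] zhead 0.1032 xax [ 0.0018 -0.0002 -1.    ] F [-0.19  2.1  -0.13] M [ 0.467 -0.04   0.035] gap 9.8 j [-0.298  0.418  1.583  0.     1.139 -0.401]
screw~ 1.212
err rotvec(tool) [-0.      0.0017  0.0004] shift(tool,m) [ 0.0001  0.0014 -0.    ] world mm [-0.17  1.39 -0.1 ]
```

Request:
play_rows(
  motion=[0.06,0,0,0,0,0,1,0.06,0,0,0,0,0,1],
)

```text
clock: 17.15
eef_pos: [548.4, -129.6, 114.6]
eef_rot: [0.059, 1.569, 0.037]
wrist_force: [0.0, -0.5, -0.1]
finger_gap: 9.6
```

```bash
python3 -c "
from h import *
st();key2()"
```

```text
t 17.15 p [ 548.43 -129.65  114.57] zhead -0.0226 xax [ 0.0018  0.0001 -1.    ] F [ 0.05 -0.51 -0.09] M [-0.168  0.035  0.016] gap 9.64 j [-0.297  0.418  1.583  0.001  1.139 -0.275]
screw~ 1.337
err rotvec(tool) [ 0.      0.0018 -0.0001] shift(tool,m) [ 0.0001  0.0012 -0.0003] world mm [-0.22  1.21 -0.07]
```

Request:
play_rows(
  motion=[0.05,0,0,0,0,0,1,0.05,0,0,0,0,0,1],
)

```text
clock: 17.35
eef_pos: [548.5, -129.7, 114.5]
eef_rot: [0.098, 1.569, -0.029]
wrist_force: [-0.6, 0.4, 0.4]
finger_gap: 9.4
```

```bash
python3 -c "
from h import *
st();key2()"
```

```text
t 17.35 p [ 548.46 -129.68  114.54] zhead -0.1272 xax [ 0.0019 -0.0001 -1.    ] F [-0.64  0.36  0.42] M [-0.065  0.089  0.051] gap 9.38 j [-0.297  0.418  1.583  0.001  1.139 -0.17 ]
screw~ 1.442
err rotvec(tool) [ 0.      0.0018 -0.0002] shift(tool,m) [ 0.      0.0012 -0.0004] world mm [-0.24  1.25 -0.04]
```

Request:
play_rows(
  motion=[0.05,0,0,0,0,0,1,0.05,0,0,0,0,0,1],
)

```text
clock: 17.55
eef_pos: [548.5, -129.7, 114.6]
eef_rot: [0.156, 1.569, -0.076]
wrist_force: [0.0, 0.1, 0.4]
finger_gap: 10.0
```

```bash
python3 -c "
from h import *
st();key2()"
```

```text
t 17.55 p [ 548.45 -129.69  114.57] zhead -0.2313 xax [ 0.0018 -0.0001 -1.    ] F [0.03 0.08 0.36] M [-0.088  0.124  0.017] gap 9.95 j [-0.297  0.418  1.583  0.     1.139 -0.066]
screw~ 1.546
err rotvec(tool) [ 0.      0.0018 -0.0003] shift(tool,m) [ 0.0001  0.0012 -0.0005] world mm [-0.23  1.26 -0.07]
```

Request:
play_rows(
  motion=[0.05,0,0,0,0,0,1,0.05,0,0,0,0,0,1],
)

```text
clock: 17.75
eef_pos: [548.4, -129.7, 114.6]
eef_rot: [0.245, 1.569, -0.091]
wrist_force: [-0.3, -0.6, 0.5]
finger_gap: 9.7
```

```bash
python3 -c "
from h import *
st();key2()"
```

```text
t 17.75 p [ 548.43 -129.69  114.56] zhead -0.3354 xax [ 0.0017 -0.0002 -1.    ] F [-0.26 -0.62  0.46] M [-0.083  0.073  0.075] gap 9.69 j [-0.297  0.418  1.583  0.     1.139  0.038]
screw~ 1.65
err rotvec(tool) [ 0.      0.0017 -0.0004] shift(tool,m) [ 0.0001  0.0011 -0.0006] world mm [-0.21  1.26 -0.06]
```

Request:
play_rows(
  motion=[0.05,0,0,0,0,0,1,0.05,0,0,0,0,0,1],
)

```text
clock: 17.95
eef_pos: [548.5, -129.7, 114.6]
eef_rot: [0.287, 1.569, -0.152]
wrist_force: [-0.8, -0.3, -0.1]
finger_gap: 9.9
```

```bash
python3 -c "
from h import *
st();key2()"
```

```text
t 17.95 p [ 548.46 -129.72  114.58] zhead -0.4395 xax [ 0.0018 -0.0003 -1.    ] F [-0.84 -0.34 -0.14] M [-0.082  0.09   0.068] gap 9.94 j [-0.297  0.418  1.583  0.     1.139  0.142]
screw~ 1.754
err rotvec(tool) [ 0.      0.0017 -0.0005] shift(tool,m) [ 0.0001  0.0011 -0.0008] world mm [-0.25  1.29 -0.08]
```

Request:
play_rows(
  motion=[0.05,0,0,0,0,0,1,0.05,0,0,0,0,0,1],
)

```text
clock: 18.15
eef_pos: [548.5, -129.7, 114.6]
eef_rot: [0.34, 1.569, -0.203]
wrist_force: [0.7, 0.7, -0.9]
finger_gap: 9.8
```

```bash
python3 -c "
from h import *
st();key2()"
```

```text
t 18.15 p [ 548.46 -129.74  114.57] zhead -0.5436 xax [ 0.0018 -0.0004 -1.    ] F [ 0.67  0.75 -0.91] M [-0.132  0.055  0.062] gap 9.82 j [-0.297  0.418  1.583  0.     1.139  0.246]
screw~ 1.858
err rotvec(tool) [ 0.      0.0017 -0.0006] shift(tool,m) [ 0.0001  0.001  -0.0009] world mm [-0.25  1.31 -0.07]
```

Request:
play_rows(
  motion=[0.05,0,0,0,0,0,1,0.05,0,0,0,0,0,1],
)

```text
clock: 18.35
eef_pos: [548.5, -129.7, 114.6]
eef_rot: [0.426, 1.569, -0.222]
wrist_force: [-0.2, 0.1, -0.3]
finger_gap: 9.8
```

```bash
python3 -c "
from h import *
st();key2()"
```

```text
t 18.35 p [ 548.49 -129.73  114.56] zhead -0.6477 xax [ 0.0018 -0.0004 -1.    ] F [-0.15  0.11 -0.27] M [-0.088  0.069  0.051] gap 9.85 j [-0.297  0.418  1.583  0.     1.139  0.35 ]
screw~ 1.963
err rotvec(tool) [ 0.      0.0017 -0.0008] shift(tool,m) [ 0.0001  0.0009 -0.001 ] world mm [-0.27  1.3  -0.06]
```

Request:
play_rows(
  motion=[0.05,0,0,0,0,0,1,0.05,0,0,0,0,0,1],
)

```text
clock: 18.55
eef_pos: [548.5, -129.8, 114.6]
eef_rot: [0.489, 1.569, -0.263]
wrist_force: [0.7, -0.1, -0.5]
finger_gap: 9.8
```

```bash
python3 -c "
from h import *
st();key2()"
```

```text
t 18.55 p [ 548.5  -129.75  114.56] zhead -0.7519 xax [ 0.0019 -0.0005 -1.    ] F [ 0.68 -0.08 -0.49] M [-0.08   0.094  0.106] gap 9.85 j [-0.297  0.418  1.583  0.     1.139  0.455]
screw~ 2.067
err rotvec(tool) [ 0.      0.0017 -0.0009] shift(tool,m) [ 0.0001  0.0008 -0.0011] world mm [-0.28  1.32 -0.06]
```

Request:
play_rows(
  motion=[0.05,0,0,0,0,0,1,0.05,0,0,0,0,0,1],
)

```text
clock: 18.75
eef_pos: [548.5, -129.8, 114.5]
eef_rot: [0.506, 1.569, -0.35]
wrist_force: [-0.3, -1.1, -0.7]
finger_gap: 10.0
```

```bash
python3 -c "
from h import *
st();key2()"
```

```text
t 18.75 p [ 548.46 -129.82  114.54] zhead -0.856 xax [ 0.0017 -0.0006 -1.    ] F [-0.32 -1.09 -0.67] M [-0.103  0.148  0.043] gap 9.98 j [-0.297  0.418  1.583 -0.     1.139  0.559]
screw~ 2.171
err rotvec(tool) [ 0.      0.0016 -0.0009] shift(tool,m) [ 0.      0.0007 -0.0012] world mm [-0.24  1.39 -0.04]
```

Request:
play_rows(
  motion=[0.04,0,0,0,0,0,1,0.04,0,0,0,0,0,1],
)

```text
clock: 18.95
eef_pos: [548.4, -129.9, 114.6]
eef_rot: [0.454, 1.569, -0.486]
wrist_force: [-0.6, 0.1, 0.2]
finger_gap: 9.7
```

```bash
python3 -c "
from h import *
st();key2()"
```

```text
t 18.95 p [ 548.44 -129.93  114.58] zhead -0.9397 xax [ 0.0017 -0.0009 -1.    ] F [-0.55  0.1   0.21] M [-0.03   0.118  0.042] gap 9.69 j [-0.297  0.418  1.583 -0.     1.139  0.642]
screw~ 2.254
err rotvec(tool) [ 0.      0.0017 -0.0008] shift(tool,m) [ 0.0001  0.0007 -0.0013] world mm [-0.22  1.5  -0.08]
```

Request:
play_rows(
  motion=[0.04,0,0,0,0,0,1,0.04,0,0,0,0,0,1],
)

```text
clock: 19.15
eef_pos: [548.4, -130.0, 114.5]
eef_rot: [0.402, 1.569, -0.621]
wrist_force: [-0.1, 0.1, -1.0]
finger_gap: 9.7
```

```bash
python3 -c "
from h import *
st();key2()"
```

```text
t 19.15 p [ 548.38 -129.99  114.54] zhead -1.0228 xax [ 0.0015 -0.001  -1.    ] F [-0.14  0.1  -0.97] M [-0.113  0.147  0.1  ] gap 9.72 j [-0.297  0.418  1.583 -0.001  1.139  0.726]
screw~ 2.338
err rotvec(tool) [ 0.      0.0016 -0.0007] shift(tool,m) [ 0.      0.0007 -0.0014] world mm [-0.16  1.56 -0.04]
```

Request:
play_rows(
  motion=[0.04,0,0,0,0,0,1,0.04,0,0,0,0,0,1],
)

```text
clock: 19.35
eef_pos: [548.4, -130.1, 114.6]
eef_rot: [0.366, 1.569, -0.74]
wrist_force: [0.3, -0.9, -0.2]
finger_gap: 9.8
```

```bash
python3 -c "
from h import *
st();key2()"
```

```text
t 19.35 p [ 548.35 -130.09  114.57] zhead -1.1059 xax [ 0.0014 -0.0013 -1.    ] F [ 0.33 -0.85 -0.22] M [-0.09   0.094  0.124] gap 9.76 j [-0.298  0.418  1.583 -0.001  1.139  0.809]
screw~ 2.421
err rotvec(tool) [ 0.      0.0018 -0.0007] shift(tool,m) [ 0.0001  0.0006 -0.0015] world mm [-0.14  1.66 -0.07]
```

Request:
play_rows(
  motion=[0.04,0,0,0,0,0,1,0.04,0,0,0,0,0,1],
)

```text
clock: 19.55
eef_pos: [548.3, -130.2, 114.6]
eef_rot: [0.345, 1.569, -0.844]
wrist_force: [-0.1, -0.2, -0.5]
finger_gap: 9.7
```

```bash
python3 -c "
from h import *
st();key2()"
```

```text
t 19.55 p [ 548.34 -130.18  114.57] zhead -1.189 xax [ 0.0014 -0.0015 -1.    ] F [-0.07 -0.22 -0.47] M [-0.076  0.139  0.155] gap 9.74 j [-0.298  0.418  1.583 -0.001  1.139  0.892]
screw~ 2.504
err rotvec(tool) [ 0.      0.002  -0.0007] shift(tool,m) [ 0.0001  0.0005 -0.0017] world mm [-0.12  1.75 -0.07]
```

```bash
python3 -c "
from h import *
for i in range(6):
    camera('top'); s=read_state(); print(s['moment'][2].round(3),s['joints'][5].round(4))
key2()"
```

```text
0.128 0.8945
0.074 0.891
0.104 0.8895
0.077 0.8892
0.049 0.8893
0.126 0.8895
screw~ 2.501
err rotvec(tool) [ 0.      0.0018 -0.0006] shift(tool,m) [ 0.      0.0006 -0.0017] world mm [-0.08  1.76 -0.03]
```

Request:
play_rows(
  motion=[0,0,0,0,0,0,0.4,0,0,0,0,0,0,0.2,0,0,0,0,0,0,0.2,0,0,0,0,0,0,0.2],
)

```text
clock: 20.25
eef_pos: [548.5, -130.1, 114.7]
eef_rot: [0.55, 1.569, -0.636]
wrist_force: [-0.4, -0.6, -0.2]
finger_gap: 36.2
```

```bash
python3 -c "
from h import *
st();key2()"
```

```text
t 20.25 p [ 548.46 -130.06  114.66] zhead -1.1854 xax [ 0.0017 -0.0013 -1.    ] F [-0.38 -0.57 -0.16] M [-0.024  0.108 -0.053] gap 36.19 j [-0.297  0.418  1.583 -0.001  1.139  0.888]
screw~ 2.5
err rotvec(tool) [ 0.      0.0018 -0.0011] shift(tool,m) [ 0.0002  0.0004 -0.0016] world mm [-0.24  1.63 -0.16]
```

Request:
play_rows(
  motion=[0,0,0,-0.008,0,0,0.2,0,0,0,-0.02,0,0,0.2,0,0,0,-0.025,0,0,0.2,0,0,0,-0.015,0,0,0.2,-0.14,0,0,0,0,0,0.2,-0.14,0,0,0,0,0,0.2,-0.14,0,0,0,0,0,0.2,-0.14,0,0,0,0,0,0.2,-0.14,0,0,0,0,0,0.2,-0.14,0,0,0,0,0,0.2,-0.14,0,0,0,0,0,0.2,-0.14,0,0,0,0,0,0.2,-0.14,0,0,0,0,0,0.2,-0.14,0,0,0,0,0,0.2,-0.14,0,0,0,0,0,0.2,-0.14,0,0,0,0,0,0.2,-0.14,0,0,0,0,0,0.2,-0.14,0,0,0,0,0,0.2,-0.14,0,0,0,0,0,0.2,-0.14,0,0,0,0,0,0.2],
)

```text
clock: 22.25
eef_pos: [549.5, -130.0, 199.1]
eef_rot: [-1.467, 1.558, -0.321]
wrist_force: [0.3, -0.8, -0.7]
finger_gap: 37.5
```

Request:
play_rows(
  motion=[-0.14,0,0,0,0,0,0.2,-0.05,0,0,0,0,-0.02,-0.2,0,0,0,0,0,0,-0.2,0,0,0,0,0,0,-0.2],
)

```text
clock: 22.65
eef_pos: [544.2, -149.3, 201.7]
eef_rot: [-1.651, 1.556, -0.303]
wrist_force: [0.2, -0.3, 0.4]
finger_gap: 55.5
```

```bash
python3 look.py w7 clamp thumb_grip; python3 - <<'E'
from h import *
st()
f=np.load("pics/w7.npz"); W=cloud(f,f["d"]); p=f["p"]
S=W.reshape(-1,3); S=S[np.isfinite(S).all(1)]
d=S[:,:2]-SEAT; q=np.c_[d@EX,d@EY,S[:,2]]
q=q[(abs(q[:,0])<24)&(q[:,1]>-33)&(q[:,1]<45)]
for lo,hi in((128,142),):
    k=q[(q[:,2]>lo)&(q[:,2]<hi)]
    print(lo,len(k),k.min(0),k.max(0),cv2.minAreaRect(k[:,:2].astype(np.float32)))
k=q[(q[:,2]>104.5)&(q[:,2]<112)&(abs(q[:,1])<8)&(q[:,0]<6)]; print("ring top",k.min(0),k.max(0))
k=q[(q[:,2]>90)&(q[:,2]<112)&(q[:,1]<-22)]; print("lug",np.percentile(k,[1,99],axis=0))
cv2.imwrite("pics/w7c.png",cv2.resize(p[180:320,240:390],None,fx=4,fy=4,interpolation=2))
E
```

```text
t 22.65 p [ 544.25 -149.26  201.67] zhead 1.3477 xax [ 0.0143 -0.0045 -0.9999] F [ 0.17 -0.34  0.38] M [0.053 0.026 0.01 ] gap 55.45 j [-0.333  0.326  1.496  0.     1.305 -1.681]
clamp 0.89 [ 543.5 -157.3   85.3]
clamp 0.78 [624.  101.6   8.8]
thumb_grip 0.92 [666.9 113.9  13.4]
thumb_grip 0.77 [ 547.9 -128.4  121.4]
thumb_grip 0.57 [649.8 191.9  15.6]
t 22.8 p [ 544.29 -149.02  201.39] zhead 1.3487 xax [ 0.014  -0.0045 -0.9999] F [-0.58  0.33  0.47] M [0.02  0.058 0.022] gap 55.98 j [-0.332  0.326  1.496  0.     1.304 -1.681]
128 497 [-12.1968  12.6165 128.0551] [ 12.6095  37.3204 135.2826] ((0.38809919357299805, 25.036415100097656), (27.921470642089844, 10.148565292358398), 44.38603973388672)
ring top [-18.4792  -7.9913 104.5049] [  5.4351   7.8425 111.1163]
lug [[ -8.1879 -28.3955  90.768 ]
 [  3.4022 -22.1295 110.374 ]]
```

View pics/w7c.png

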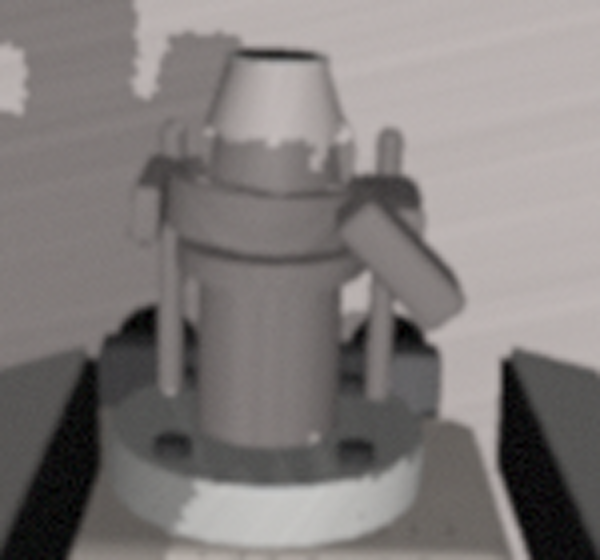

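```bash
python3 - <<'E'
from h import *
c=camera_params("top"); camera("top")
for t in ("cake_tin","bowl","paper_mould","stand","clamp"):
    for r in place_of("top",t)[:3]: print(t,round(r["conf"],2),(c["T"]@np.append(r["at"],1))[:3].round(0))
sign_off(); print(read_state()["clock"])
E
```

```text
cake_tin 0.59 [584. 417.  -3.]
bowl 0.9 [442.  -4.  -0.]
paper_mould 0.75 [ 674. -405.    2.]
stand 0.87 [515. 175.   0.]
clamp 0.86 [639. 231.  12.]
clamp 0.79 [630.  92.   8.]
the job is handed in; nothing more can be done
the job is handed in; nothing more can be done
```

The steel clamp is on the pump spout behind the last barb, resting on its two pins, and the thumb screw is tightened. The job was handed in with the robot about 70 mm above everything, at roughly 23 s.

- **Fitting:** I lifted the clamp straight off its stand and slid it over the spout. The spring catches gave way at about 4 N. I went on to the shoulder stop, backed off about half a millimetre, and lowered it until the pins took its weight.
- **Tightening:** I turned the screw clockwise from about 0.1 to 2.5 rad. The jaw met the spout at about 2.27 rad. The last torque read while turning was 0.155 N m, and a fit through the rising readings gives about 0.165, so it is inside the snug range. Single readings scatter by about 0.03 N m.
- **After letting go:** Held still, the torque averaged about 0.09 N m. A last close picture shows the ring against the shoulder end of the land, lying on both pins. The key had sprung back to about 2.37 rad, as screw friction would predict. No check failed.
- **Bystanders:** The tin, bowl and paper mould were found within about 5 mm of where they started, which is within what the networks can resolve. The top camera reported only the green and purple look-alikes as clamps at the end, so the fit rests on the wrist-camera view.

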